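# Sort instrument parts into the bench trays

## Robot

A 6-joint arm with a two-finger parallel gripper is mounted at the origin on the work surface. World frame = base frame: x ahead of the robot, y to its left, z up, the work surface at z = 0. Lengths are in m, angles in degrees, forces in N, time in s.
With the tool pointing down it reaches from about 0.35 to 0.875 m from the base axis. Payload 4.2 kg.
Tool frame: the origin (TCP) lies on the centre line of the jaws, within the pads' length; the fingertips stand 25 mm ahead of it and the grasp point (between the pads) lies 6 mm ahead of it (finger_overhang is the distance from the TCP to the fingertips, in m); z points along the fingers, y is the line along which they close (so a half turn about z gives the same grasp; the last joint's range is limited). The gripper opens to 87 mm and grips with 3 to 60 N. Pads are 19 mm wide; open, the fingers measure 117 mm over their backs; the gripper's body (75 mm by 190 mm) begins 51 mm behind the grasp point.
Start: joints at [81.853, 22.042, 0.453, 0, -68.411, -14.817], TCP at [0.244, 0.575, 0.209] pointing down, gripper open.
Joint ranges: [-179.83, 179.83], [-69.29, 118.12], [-61.27, 80.66], [-181.25, 117.63], [-171.15, -9.14], [-177.46, 177.46]. Speed limits (degrees/s): [159.86, 159.86, 180, 180, 180, 180].

## Interface

Orientations are given as a 3x3 rotation matrix whose columns are the frame's x, y, z axes.
In Python, from station import sense, capture, finish_job, spot_in, tip_of, finger_overhang gives the robot as it stands. The module is installed in compiled form; this text tells all that it offers.
- The arm moves only by the tool servo_tool, never from a script. Its arguments are lists of equal length, an entry for each row: "slide": the shift along the tool's x, y, z in m, a list of three; "spin": the turn about the tool's z in degrees; "grip": the closure, from 0 (fully open) to 1 (shut). A call has exactly 5 rows; each row is the pose to reach, as a shift and turn from the pose commanded when the call began, along the tool's axes at that moment; what a row does not reach only later rows make up. A row lasts 1/12 s, in which the tool goes at most 41.7 mm and 7.16 degrees, less where a joint would pass 70% of its speed; a pose out of reach is approached as far as the arm can. A call with a gripper value outside its range is refused whole. The fingers move at their own pace and stop on an object; the grip force is fixed at half the most. Time passes only in rows, so rows that repeat a pose let the fingers close, or fill a call up. It gives the time, the measured TCP pose, the force, the opening and the grip force at its end, in the units of the state.
- sense(): the state, without advancing time (a new reading comes with each control period).
- capture(name): name is "scene" or "top"; returns a dict with "pixels" (480x640x3 uint8, blue, green, red), "depth" (480x640 float32, m along the optical axis (not along the pixel's ray), 0 where there is no reading), "fx", "fy", "cx", "cy" (pixels), "k1" (the pictures are not rectified: a ray, as slopes to the right and down, at radius r is drawn at 1 + k1 r^2 times it, then the intrinsics apply), "R" (3x3) and "t" (3): a world point X has camera coordinates R X + t. Camera axes: x right, y down, z forward; pixel columns grow to the right and rows downward; lengths in m; the calibration is good to about 2 mm. A picture is of the moment at which its call begins.
- finish_job(): hands the job in; it is judged then, once.
Trained networks look in the newest picture that a camera, given by its name, has taken for a name from the list of things; names that differ only in an ending like _2 or _b are one class to them, and where a whole thing is asked for, a point or a joint stands for the part that bears it (a point fixed in the world has none). Each returns a list of dicts, best first, with "conf" (0 to 1); they miss things now and then, are a little off and sometimes report something else, mostly with a low value. They report only what shows in the picture. A call takes as long as a camera call.
- spot_in(thing, camera): "point" ([x, y, z] in m, in world coordinates, good to about 4 mm: the middle of the surface that is visible of it).
- tip_of(thing, camera): "point" ([x, y, z] in m, in world coordinates, good to about 4 mm: a listed point, or the origin of a listed thing).
The state is a dict: "time_s": time; "joints": joint angles; "joint_velocities": joint speeds; "effort": joint torques, N m; "tcp_pos": TCP position; "ee_rot": TCP orientation; "wrist_force": force on the tool from outside, world axes, zero at the start; "moment": the same for the moment, N m; "gripper_width": opening from 0.0 (shut) to 1.0 (fully open); "gripper_force": force on a finger pad.
Only numpy, scipy, OpenCV 4.12 (cv2) and the standard library are available. Lean on these libraries where they do the work, as an engineer would, in place of code of your own. Each camera call takes 0.05 s, during which the arm holds its last target. There are 200 camera calls.

## Task

Clear the loose instrument parts into their trays: lay both wooden bridges flat, side by side, on the floor of the oblong tray, put both tuning machines in the square tray with their posts pointing up, and stand the spool clamp upright in the round dish. Set each part down gently, do not drop it, and leave the little brass plane and the cork sanding block where they are.

Things in the scene. Friction and masses are not known exactly. Their poses are not given: they have to be found in the camera images.
- bridge_a: One ukulele bridge of dark wood: a flat bar 88 long (its x), 24 wide (its y), with a raised middle 48 x 20 and a thin white strip on it; 8 high at the ends, 12 in the middle (14 over the strip); about 20 g. Origin: centre of the flat underside, z up. Lies flat, underside down, at the start.
- bridge_b: The other, identical ukulele bridge of dark wood: a flat bar 88 long (its x), 24 wide (its y), with a raised middle 48 x 20 and a thin white strip on it; 8 high at the ends, 12 in the middle (14 over the strip); about 20 g. Origin: centre of the flat underside, z up. Lies flat, underside down, at the start.
- tuner_a: One steel guitar tuning machine: housing 28 (x) x 20 (y) x 14 high, a post 6 across standing up from it to 38 high (5 off centre to -x), a flat button on a short shaft to +x: ends 38 from the origin, 22 wide (y), 3 to 11 high. About 40 g. Origin: centre of the housing's underside, z up along the post. Loose, starts post up; pinch the housing across y.
- tuner_b: The other, identical steel guitar tuning machine: housing 28 (x) x 20 (y) x 14 high, a post 6 across standing up from it to 38 high (5 off centre to -x), a flat button on a short shaft to +x: ends 38 from the origin, 22 wide (y), 3 to 11 high. About 40 g. Origin: centre of the housing's underside, z up along the post. Loose, starts post up; pinch the housing across y.
- spool_clamp: Spool clamp standing upright: two pale wooden cork-faced discs 36 across on a thin steel rod, the lower from 0 to 23 high, the upper from 37 to 58 high, small brass nut on top to 64. About 90 g. Origin: centre of the underside, z up along the rod.
- oblong_tray: Fixed oblong plywood tray, 120 (x) x 175 (y) outside, walls 5 thick and 16 high over the bench, floor 5 thick, inside 110 x 165, open on top. Bridges go here, each can lie along the tray's x. Origin: centre of its underside on the bench, z up.
- square_tray: Fixed square plywood tray, 120 x 120 outside, walls 5 thick and 16 high over the bench, floor 5 thick, inside 110 x 110, open on top. Tuning machines go here. Origin: centre of its underside on the bench, z up.
- round_dish: Fixed round wooden dish, 120 across, rim 16 high, wall and floor 5 thick, flat floor about 106 across. The spool clamp goes here. Origin: centre of its underside on the bench, z up.
- finger_plane: Bystander, leave alone: little brass finger plane, 46 long (x), 24 wide, up to 30 high, loose, 120 g. Origin: centre of its underside.
- sanding_block: Bystander, leave alone: cork sanding block 80 (x) x 45 x 29 high, loose, 80 g. Origin: centre of its underside.

How it is judged (in metres and radians):
At the end, for the whole second after the job is handed in: Bridges inside the oblong tray, tuners inside the square tray, clamp within 50 mm of the round dish's centre; all five right way up within 0.12 rad, underside within 4 mm of the tray floor, at rest (under 20 mm/s and 0.2 rad/s) (x of bridge_a in the frame of oblong_tray between -0.055 and 0.055 m and y of bridge_a in the frame of oblong_tray between -0.0825 and 0.0825 m and z of each of bridge_a, bridge_b in the frame of oblong_tray below 0.009 m and angle between each of bridge_a, tuner_a, bridge_b, tuner_b, spool_clamp's own z axis and vertical below 0.12 rad and linear speed of each of bridge_a, tuner_a, bridge_b, tuner_b, spool_clamp below 0.02 m/s and angular speed of each of bridge_a, tuner_a, bridge_b, tuner_b, spool_clamp below 0.2 rad/s and x of tuner_a in the frame of square_tray between -0.055 and 0.055 m and y of tuner_a in the frame of square_tray between -0.055 and 0.055 m and z of each of tuner_a, tuner_b in the frame of square_tray below 0.009 m and x of bridge_b in the frame of oblong_tray between -0.055 and 0.055 m and y of bridge_b in the frame of oblong_tray between -0.0825 and 0.0825 m and x of tuner_b in the frame of square_tray between -0.055 and 0.055 m and y of tuner_b in the frame of square_tray between -0.055 and 0.055 m and horizontal distance between spool_clamp and round_dish below 0.05 m and z of spool_clamp in the frame of round_dish below 0.009 m); the robot touches nothing.
It fails at once if the brass plane is moved more than 20 mm (distance of finger_plane from where it was at the start of the episode above 0.02 m).
It fails at once if the sanding block is moved more than 20 mm (distance of sanding_block from where it was at the start of the episode above 0.02 m).
It fails at once if a part is dropped or thrown (faster than 0.7 m/s within 25 mm of the bench) ((height (world z) of bridge_a below 0.025 m and linear speed of bridge_a above 0.7 m/s) or (height (world z) of bridge_b below 0.025 m and linear speed of bridge_b above 0.7 m/s) or (height (world z) of tuner_a below 0.025 m and linear speed of tuner_a above 0.7 m/s) or (height (world z) of tuner_b below 0.025 m and linear speed of tuner_b above 0.7 m/s) or (height (world z) of spool_clamp below 0.025 m and linear speed of spool_clamp above 0.7 m/s)).
It also fails if it takes over 125 s, if anything falls off the work surface, if the arm or the gripper's body presses on something with over 40 N, if the wrist force passes 120 N, or if a joint passes its speed limit or range.

## Working session

There is one attempt and no reset: what is moved stays moved. The work goes in short steps, Python scripts to look and compute and a tool call to move; the robot and the scene stay as the last step left them, time stands still between calls to the robot, and variables do not carry over. Pictures are saved under pics/ and viewed, at most 14 in all, crops included, and the job is handed in when it is done.

Besides the shell and the picture viewer there is one more tool, called after "Call:" as a command line: name --pt "numbers of a row" for each row, then --argument value for the rest. servo_tool: Moves the arm, as the interface text tells. Its arguments: {"type":"object","properties":{"slide":{"type":"array"},"spin":{"type":"array"},"grip":{"type":"array"}},"required":["slide","spin","grip"]}

```bash
mkdir -p pics; cat > h.py <<'E'
import numpy as np, cv2
from station import *
def px(c,X):
    p=c["R"]@np.array(X)+c["t"]; s=p[:2]/p[2]; s=s*(1+c["k1"]*(s@s)); return s[0]*c["fx"]+c["cx"],s[1]*c["fy"]+c["cy"]
def cloud(c):
    K=np.array([[c["fx"],0,c["cx"]],[0,c["fy"],c["cy"]],[0,0,1.]])
    v,u=np.mgrid[:480,:640]
    n=cv2.undistortPoints(np.stack([u,v],-1).reshape(-1,1,2).astype(float),K,np.array([c["k1"],0,0,0.])).reshape(480,640,2)
    d=c["depth"]; P=np.dstack([n[...,0]*d,n[...,1]*d,d]); return (P-np.array(c["t"]).ravel())@np.array(c["R"])
E
python3 - <<'E'
from h import *
np.set_printoptions(precision=4,suppress=True)
s=sense(); print(s["time_s"],s["tcp_pos"],s["ee_rot"],s["gripper_width"],finger_overhang)
for n in("top","scene"):
    c=capture(n); cv2.imwrite(f"pics/{n}0.png",c["pixels"]); c["t"]=np.array(c["t"]);print(n,c["fx"],-np.array(c["R"]).T@c["t"],c["k1"])
    for t in "bridge_a tuner_a spool_clamp oblong_tray square_tray round_dish finger_plane sanding_block".split():
        for r in tip_of(t,n)[:3]: print(t,np.array(r["point"]),round(r["conf"],2),np.round(px(c,r["point"])))
E
```

```text
0.0 [0.2436 0.5749 0.2077] [[ 0.9207 -0.3903 -0.0007]
 [-0.3903 -0.9207 -0.002 ]
 [ 0.0001  0.0022 -1.    ]] 0.9971188261779591 0.025
top 527.0813706205151 [0.4344 0.0149 1.0504] -0.12617170691828378
bridge_a [ 0.6164 -0.2076 -0.0012] 0.73 [416. 228.]
tuner_a [ 0.4321  0.0509 -0.0002] 0.79 [290. 322.]
tuner_a [0.4437 0.1614 0.001 ] 0.76 [234. 317.]
spool_clamp [ 0.4511 -0.0438  0.0015] 0.74 [338. 312.]
oblong_tray [ 0.4498  0.3663 -0.0034] 0.91 [132. 316.]
square_tray [ 0.7684  0.1676 -0.0008] 0.65 [232. 159.]
square_tray [ 0.4439 -0.3729 -0.0014] 0.57 [500. 310.]
round_dish [ 0.643   0.0071 -0.0045] 0.82 [310. 217.]
round_dish [ 0.4452 -0.3771  0.001 ] 0.63 [502. 310.]
finger_plane [ 0.4617 -0.1879  0.0029] 0.88 [410. 304.]
sanding_block [ 0.7678  0.1667 -0.0007] 0.91 [232. 159.]
scene 569.7977462180593 [ 1.3767 -0.6333  0.687 ] -0.11517766998603211
bridge_a [0.6407 0.2159 0.0025] 0.92 [408. 240.]
bridge_a [ 0.6188 -0.205   0.0004] 0.71 [245. 305.]
tuner_a [ 0.428   0.0528 -0.0001] 0.74 [295. 224.]
tuner_a [ 0.4461  0.168  -0.0024] 0.63 [337. 214.]
tuner_a [ 0.445  -0.3737 -0.0042] 0.28 [127. 294.]
spool_clamp [ 0.4471  0.167  -0.0017] 0.66 [337. 214.]
spool_clamp [ 0.4518 -0.0446  0.0005] 0.59 [267. 241.]
square_tray [ 0.4449 -0.3766 -0.0051] 0.67 [126. 295.]
round_dish [ 0.641   0.0027 -0.0005] 0.65 [336. 273.]
round_dish [ 0.6187 -0.2029 -0.0036] 0.3 [246. 306.]
finger_plane [ 0.4597 -0.1848  0.0003] 0.5 [214. 264.]
sanding_block [0.7641 0.1681 0.0021] 0.88 [434. 272.]
```

View pics/top0.png

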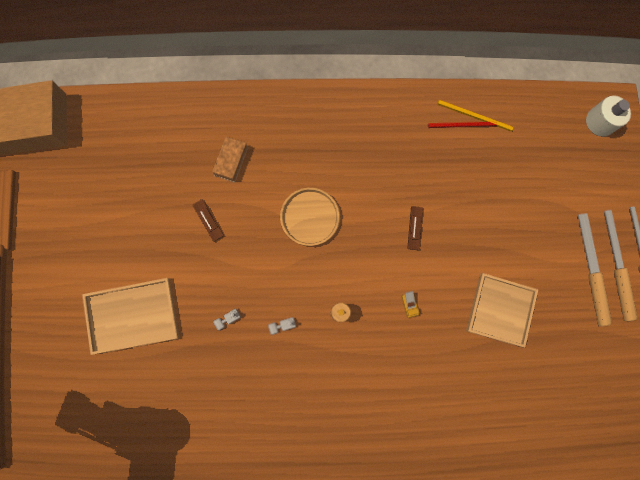

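View pics/scene0.png

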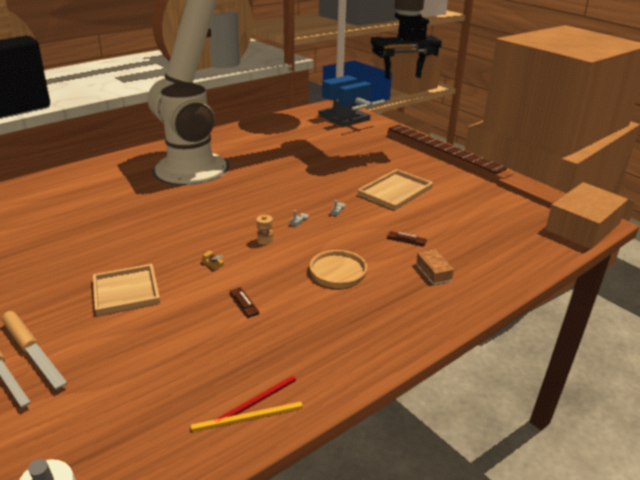

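```bash
python3 - <<'E'
from h import *
np.set_printoptions(precision=4,suppress=True)
c=capture("top"); P=cloud(c); Z=P[...,2]
b=Z[(abs(P[...,0]-.55)<.02)&(abs(P[...,1]-.1)<.1)];print("bench z",np.median(b),b.std())
W={"brA":(.62,-.206,.06,.004),"brB":(.636,.213,.06,.004),"tuA":(.432,.05,.055,.004),"tuB":(.445,.163,.055,.004),"cl":(.451,-.044,.04,.03),"obl":(.45,.366,.13,.008),"sq":(.444,-.374,.1,.008),"dish":(.642,.005,.08,.008),"plane":(.461,-.187,.05,.004),"block":(.766,.167,.07,.01)}
for n,(x,y,r,z) in W.items():
    m=(np.hypot(P[...,0]-x,P[...,1]-y)<r)&(Z>z)&(Z<.1)
    q=P[m]; R=cv2.minAreaRect((q[:,:2]*1000).astype(np.float32)); B=cv2.boxPoints(R)
    e=B[1]-B[0] if np.linalg.norm(B[1]-B[0])>np.linalg.norm(B[2]-B[1]) else B[2]-B[1]
    print(n,len(q),"c",np.round(R[0],1),"size",np.round(R[1],1),"longaxis deg",round(np.degrees(np.arctan2(e[1],e[0]))%180,1),"zmed/max",np.median(q[:,2]),q[:,2].max(),"mean",q[:,:2].mean(0))
    if n[:2]=="tu":
        h=q[q[:,2]>.02]; print("  post",len(h),h.mean(0) if len(h) else 0)
        R2=cv2.fitLine((q[:,:2]).astype(np.float32),cv2.DIST_L2,0,.01,.01).ravel();print("  line",np.degrees(np.arctan2(R2[1],R2[0]))%180)
    if n=="dish": print("  floor",np.median(Z[np.hypot(P[...,0]-x,P[...,1]-y)<.04]))
    if n=="brB": print(q[q[:,2]>.01].mean(0) )
I=c["pixels"]; a=cv2.resize(I[300:345,205:310],None,fx=7,fy=7,interpolation=cv2.INTER_CUBIC); cv2.imwrite("pics/tun.png",a)
E
```

```text
bench z 0.0005498625071352205 0.0019257304401553478
brA 604 c [ 621.6 -209. ] size [119.  106.7] longaxis deg 29.8 zmed/max 0.009685221744643736 0.01999235011549201 mean [ 0.6153 -0.2047]
brB 592 c [634.1 216.7] size [112.5 103.9] longaxis deg 58.4 zmed/max 0.009682784940791946 0.01768265512307485 mean [0.6374 0.2138]
[0.6389 0.2149 0.0125]
tuA 321 c [430.2  51.6] size [100.5 100.9] longaxis deg 94.5 zmed/max 0.011675100400075317 0.039709736489898825 mean [0.4276 0.063 ]
  post 19 [0.4315 0.0518 0.0289]
  line 100.15741
tuB 362 c [446.1 161.2] size [101.1  99.2] longaxis deg 53.4 zmed/max 0.011625570534102812 0.04236159799492866 mean [0.4426 0.1691]
  post 17 [0.4502 0.1596 0.0317]
  line 107.10311
cl 293 c [449.4 -44.6] size [33.9 33.6] longaxis deg 88.6 zmed/max 0.05882612869067341 0.06774108379921065 mean [ 0.449  -0.0448]
obl 1434 c [432.2 364.3] size [155.7 178. ] longaxis deg 99.9 zmed/max 0.014072730596963536 0.023235295573711054 mean [0.4489 0.3677]
sq 1171 c [ 444.5 -373.7] size [123.8 121.6] longaxis deg 71.6 zmed/max 0.013954896894031624 0.02161829122324252 mean [ 0.4447 -0.3744]
dish 751 c [641.4   9.5] size [116.7 117.4] longaxis deg 179.6 zmed/max 0.014483519077821876 0.021437339490008155 mean [0.6433 0.0094]
  floor 0.005638884169725273
plane 387 c [ 460.2 -187.8] size [90.9 94.2] longaxis deg 125.5 zmed/max 0.016448692131347434 0.03301618035612177 mean [ 0.4607 -0.1858]
block 941 c [764.2 169.4] size [47.4 81.1] longaxis deg 160.6 zmed/max 0.029207648872169274 0.034854127498332006 mean [0.7606 0.1683]
```

View pics/tun.png

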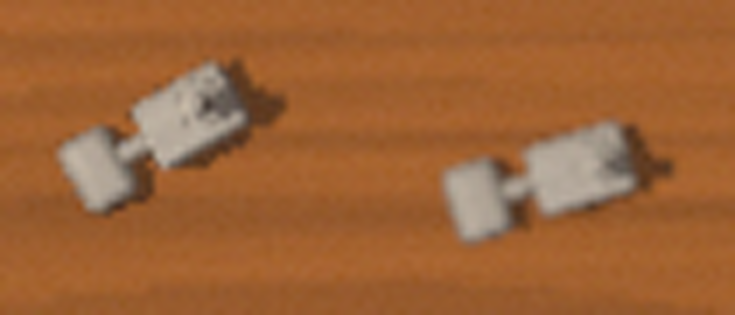

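```bash
cat >> h.py <<'E'
def ray(c,u,v,z):
    K=np.array([[c["fx"],0,c["cx"]],[0,c["fy"],c["cy"]],[0,0,1.]])
    n=cv2.undistortPoints(np.array([[[u,v]]],float),K,np.array([c["k1"],0,0,0.])).ravel()
    R=np.array(c["R"]);o=-R.T@np.array(c["t"]).ravel();d=R.T@np.array([n[0],n[1],1]);return (o+d*(z-o[2])/d[2])[:2]
E
python3 - <<'E'
from h import *
np.set_printoptions(precision=4,suppress=True)
c=capture("top"); I=c["pixels"]; hsv=cv2.cvtColor(I,cv2.COLOR_BGR2HSV); P=cloud(c); Zm=cv2.medianBlur(P[...,2].astype(np.float32),5)
def big(m,box):
    u0,v0,u1,v1=box; k=np.zeros(m.shape,np.uint8); k[v0:v1,u0:u1]=m[v0:v1,u0:u1]
    n,l,s,_=cv2.connectedComponentsWithStats(k); i=1+np.argmax(s[1:,4]); return l==i
def rect(n,m,z):
    v,u=np.nonzero(m); (uc,vc),sz,_=R=cv2.minAreaRect(np.stack([u,v],1).astype(np.float32)); B=np.array([ray(c,*p,z) for p in cv2.boxPoints(R)])
    e1,e2=B[1]-B[0],B[2]-B[1]; e=e1 if e1@e1>e2@e2 else e2
    A=np.array([ray(c,a,b,z) for a,b in zip(u,v)]); w,V=np.linalg.eigh(np.cov(A.T)); 
    print(n,m.sum(),"c",B.mean(0),"mean",A.mean(0),"size",np.linalg.norm(e1),np.linalg.norm(e2),"ang",np.degrees(np.arctan2(e[1],e[0]))%180,"pca",np.degrees(np.arctan2(V[1,1],V[0,1]))%180)
print("sat tuner",hsv[326,280],hsv[326,266],"bridge",I[222,207],I[235,415])
tm=((hsv[...,1]<110)&(hsv[...,2]>70)); br=(I[...,2]<105)
el=(Zm>.004)
rect("tuA",big(tm,(260,310,305,340)),.01); rect("tuB",big(tm,(205,300,250,335)),.01)
w=(hsv[...,1]<130)&(hsv[...,2]>120)
for n,bx in(("brA",(400,200,432,256)),("brB",(185,192,232,250))):
    rect(n,big(br|w,bx),.009); rect(n+" strip",big(w,bx),.014)
rect("obl",big(Zm>.009,(70,270,195,365)),.016); rect("sq",big(Zm>.009,(460,265,548,355)),.016)
rect("obl_el",big(Zm>.003,(70,270,195,365)),.012); rect("sq_el",big(Zm>.003,(460,265,548,355)),.012)
rect("plane",big(el,(395,285,430,325)),.02)
E
```

```text
sat tuner [ 16  42 159] [ 12 173 170] bridge [179 204 226] [ 35  56 103]
tuA 265 c [0.4268 0.0671] mean [0.4265 0.0669] size 0.05229479623218502 0.021478304217626233 ang 107.24634760945872 pca 106.48289710085679
tuB 261 c [0.4406 0.1743] mean [0.4409 0.1741] size 0.05236077201871731 0.021348874158014692 ang 118.47217694580539 pca 118.61090806877408
brA 396 c [ 0.6139 -0.2053] mean [ 0.6126 -0.2039] size 0.08798860360058064 0.02772058195994309 ang 172.32504091359056 pca 173.24402873134161
brA strip 45 c [ 0.6158 -0.2019] mean [ 0.6168 -0.2019] size 0.0414799620371554 0.0044365864714449995 ang 171.80776062540394 pca 171.26312210815027
brB 256 c [0.6377 0.2108] mean [0.6365 0.209 ] size 0.026641066549261804 0.08827054460787963 ang 28.30953396611335 pca 29.416259853088633
brB strip 46 c [0.6383 0.2174] mean [0.6383 0.2176] size 0.004463155593229663 0.04255744780458502 ang 30.361156444234723 pca 30.040352252906786
obl 464 c [0.4543 0.3353] mean [0.4716 0.3128] size 0.11793034099555952 0.1209400500667227 ang 12.740223373328547 pca 35.30862648850268
sq 816 c [ 0.4449 -0.3733] mean [ 0.4454 -0.3738] size 0.12156498470165737 0.12909036780053626 ang 72.78159097509337 pca 62.26680781302492
obl_el 5537 c [0.4498 0.3681] mean [0.4489 0.3667] size 0.18514298470313775 0.12595283351423833 ang 99.48749548136205 pca 100.87769786841568
sq_el 3748 c [ 0.4452 -0.3746] mean [ 0.4445 -0.3731] size 0.1255650223602361 0.13230188873786541 ang 74.0958109243296 pca 56.12748488485894
plane 312 c [ 0.4617 -0.1846] mean [ 0.4612 -0.1849] size 0.026952022481137088 0.048474124583956425 ang 14.751248670752915 pca 14.9429594242537
```

```bash
cat > plan.py <<'E'
import sys, json, numpy as np
from station import sense
def plan(ways):
    """ways: (x,y,z,theta,grip); theta=None keeps; prints servo calls from the present pose"""
    s=sense(); p=np.array(s["tcp_pos"]); R=np.array(s["ee_rot"]); th=np.degrees(np.arctan2(R[1,0],R[0,0]))
    print("now",np.round(p,4),round(th,1),"t",round(s["time_s"],2),"j6",round(s["joints"][5]),"w",round(s["gripper_width"],3))
    for x,y,z,t,g in ways:
        q=np.array([x,y,z]); t=th if t is None else t
        dt=(t-th+180)%360-180 if abs(t)<1000 else t-1000-th
        n=max(1,int(np.ceil(max(np.linalg.norm(q-p)/.165,abs(dt)/29))))
        p0,t0=p.copy(),th
        for k in range(1,n+1):
            a=np.radians(th); A=np.array([[np.cos(a),np.sin(a),0],[np.sin(a),-np.cos(a),0],[0,0,-1]])
            d=np.round(A.T@(p0+(q-p0)*k/n-p),3); sp=np.round(-(t0+dt*k/n-th),1)
            f=np.array([.17,.39,.61,.83,1])
            print(json.dumps({"slide":np.round(f[:,None]*d,3).tolist(),"spin":np.round(f*sp,1).tolist(),"grip":[g]*5}))
            p=p+A@d; th-=sp
        print("  ->",np.round(p,4),round(th,1))
if __name__=="__main__": plan(eval(sys.argv[1]))
E
python3 plan.py "[(.638,.215,.13,29,0),(.638,.215,.06,29,0),(.638,.215,.028,29,0)]"
```

```text
now [0.2438 0.5755 0.2088] -23.0 t 1.0 j6 -15 w 0.997
{"slide": [[0.021, 0.008, 0.003], [0.049, 0.018, 0.008], [0.077, 0.027, 0.012], [0.105, 0.037, 0.017], [0.126, 0.045, 0.02]], "spin": [-2.2, -5.1, -7.9, -10.8, -13.0], "grip": [0, 0, 0, 0, 0]}
{"slide": [[0.019, 0.012, 0.003], [0.044, 0.028, 0.007], [0.069, 0.043, 0.012], [0.094, 0.059, 0.016], [0.113, 0.071, 0.019]], "spin": [-2.2, -5.1, -7.9, -10.8, -13.0], "grip": [0, 0, 0, 0, 0]}
{"slide": [[0.016, 0.016, 0.003], [0.036, 0.037, 0.008], [0.057, 0.058, 0.012], [0.077, 0.079, 0.017], [0.093, 0.095, 0.02]], "spin": [-2.2, -5.1, -7.9, -10.8, -13.0], "grip": [0, 0, 0, 0, 0]}
{"slide": [[0.012, 0.019, 0.003], [0.027, 0.044, 0.008], [0.043, 0.07, 0.012], [0.058, 0.095, 0.017], [0.07, 0.114, 0.02]], "spin": [-2.2, -5.1, -7.9, -10.8, -13.0], "grip": [0, 0, 0, 0, 0]}
  -> [0.6379 0.2152 0.1298] 29.0
{"slide": [[-0.0, 0.0, 0.012], [-0.0, 0.0, 0.027], [-0.0, 0.0, 0.043], [-0.0, 0.0, 0.058], [-0.0, 0.0, 0.07]], "spin": [0.0, 0.0, 0.0, 0.0, 0.0], "grip": [0, 0, 0, 0, 0]}
  -> [0.6379 0.2152 0.0598] 29.0
{"slide": [[-0.0, 0.0, 0.005], [-0.0, 0.0, 0.012], [-0.0, 0.0, 0.02], [-0.0, 0.0, 0.027], [-0.0, 0.0, 0.032]], "spin": [0.0, 0.0, 0.0, 0.0, 0.0], "grip": [0, 0, 0, 0, 0]}
  -> [0.6379 0.2152 0.0278] 29.0
```

Call:
servo_tool --pt "0.021 0.008 0.003" --pt "0.049 0.018 0.008" --pt "0.077 0.027 0.012" --pt "0.105 0.037 0.017" --pt "0.126 0.045 0.02" --spin '[-2.2,-5.1,-7.9,-10.8,-13]' --grip '[0,0,0,0,0]'

```text
time_s: 1.42
tcp_pos: [0.3433, 0.4832, 0.1883]
ee_rot: [[0.985, -0.171, -0.0], [-0.171, -0.985, -0.001], [-0.0, 0.001, -1.0]]
wrist_force: [-0.5, 0.1, -0.1]
gripper_width: 1.001
gripper_force: 0.0
```

Call:
servo_tool --pt "0.019 0.012 0.003" --pt "0.044 0.028 0.007" --pt "0.069 0.043 0.012" --pt "0.094 0.059 0.016" --pt "0.113 0.071 0.019" --spin '[-2.2,-5.1,-7.9,-10.8,-13]' --grip '[0,0,0,0,0]'

```text
time_s: 1.83
tcp_pos: [0.4425, 0.3938, 0.1695]
ee_rot: [[0.999, 0.054, -0.0], [0.054, -0.999, -0.0], [-0.0, 0.0, -1.0]]
wrist_force: [-0.8, 0.6, -0.2]
gripper_width: 1.006
gripper_force: 0.0
```

Call:
servo_tool --pt "0.016 0.016 0.003" --pt "0.036 0.037 0.008" --pt "0.057 0.058 0.012" --pt "0.077 0.079 0.017" --pt "0.093 0.095 0.02" --spin '[-2.2,-5.1,-7.9,-10.8,-13]' --grip '[0,0,0,0,0]'

```text
time_s: 2.25
tcp_pos: [0.5403, 0.3038, 0.1493]
ee_rot: [[0.961, 0.278, -0.0], [0.278, -0.961, -0.0], [-0.0, 0.0, -1.0]]
wrist_force: [0.2, 0.3, -0.4]
gripper_width: 0.999
gripper_force: 0.0
```

Call:
servo_tool --pt "0.012 0.019 0.003" --pt "0.027 0.044 0.008" --pt "0.043 0.07 0.012" --pt "0.058 0.095 0.017" --pt "0.07 0.114 0.02" --spin '[-2.2,-5.1,-7.9,-10.8,-13]' --grip '[0,0,0,0,0]'

```text
time_s: 2.67
tcp_pos: [0.6392, 0.2134, 0.1291]
ee_rot: [[0.874, 0.486, -0.0], [0.486, -0.874, -0.0], [-0.001, 0.0, -1.0]]
wrist_force: [-0.3, 0.0, -0.4]
gripper_width: 0.998
gripper_force: 0.0
```

Call:
servo_tool --pt "0 0 0" --pt "0 0 0" --pt "0 0 0" --pt "0 0 0" --pt "0 0 0" --spin '[0,0,0,0,0]' --grip '[0,0,0,0,0]'

```text
time_s: 3.08
tcp_pos: [0.6374, 0.2162, 0.1303]
ee_rot: [[0.874, 0.486, 0.0], [0.486, -0.874, 0.0], [0.001, -0.0, -1.0]]
wrist_force: [0.2, 0.2, 0.3]
gripper_width: 1.003
gripper_force: 0.0
```

Call:
servo_tool --pt "0 0 0.012" --pt "0 0 0.027" --pt "0 0 0.043" --pt "0 0 0.058" --pt "0 0 0.07" --spin '[0,0,0,0,0]' --grip '[0,0,0,0,0]'

```text
time_s: 3.5
tcp_pos: [0.6368, 0.2154, 0.0578]
ee_rot: [[0.874, 0.486, -0.002], [0.486, -0.874, -0.001], [-0.002, -0.0, -1.0]]
wrist_force: [0.1, 0.2, 0.8]
gripper_width: 0.999
gripper_force: 0.0
```

Call:
servo_tool --pt "0 0 0.008" --pt "0 0 0.016" --pt "0 0 0.024" --pt "0 0 0.032" --pt "0 0 0.032" --spin '[0,0,0,0,0]' --grip '[0,0,0,0,0]'

```text
time_s: 3.92
tcp_pos: [0.637, 0.2148, 0.0259]
ee_rot: [[0.874, 0.485, -0.003], [0.485, -0.874, -0.001], [-0.003, -0.0, -1.0]]
wrist_force: [-0.0, -0.1, -0.5]
gripper_width: 1.001
gripper_force: 0.0
```

Call:
servo_tool --pt "0 0 0" --pt "0 0 0" --pt "0 0 0" --pt "0 0 0" --pt "0 0 0" --spin '[0,0,0,0,0]' --grip '[0.5,0.6,0.7,0.8,0.9]'

```text
time_s: 4.33
tcp_pos: [0.6382, 0.2154, 0.0283]
ee_rot: [[0.874, 0.485, 0.001], [0.485, -0.874, 0.001], [0.001, -0.0, -1.0]]
wrist_force: [-0.3, 0.2, 0.9]
gripper_width: 0.704
gripper_force: 0.0
```

Call:
servo_tool --pt "0 0 0" --pt "0 0 0" --pt "0 0 0" --pt "0 0 0" --pt "0 0 0" --spin '[0,0,0,0,0]' --grip '[1,1,1,1,1]'

```text
time_s: 4.75
tcp_pos: [0.638, 0.2152, 0.0277]
ee_rot: [[0.874, 0.485, -0.0], [0.485, -0.874, -0.0], [-0.0, 0.0, -1.0]]
wrist_force: [0.4, 0.5, 0.3]
gripper_width: 0.327
gripper_force: 0.0
```

Call:
servo_tool --pt "0 0 0" --pt "0 0 0" --pt "0 0 0" --pt "0 0 0" --pt "0 0 0" --spin '[0,0,0,0,0]' --grip '[1,1,1,1,1]'

```text
time_s: 5.17
tcp_pos: [0.6379, 0.2152, 0.0277]
ee_rot: [[0.874, 0.485, -0.0], [0.485, -0.874, -0.0], [-0.0, 0.0, -1.0]]
wrist_force: [0.3, 0.3, 0.2]
gripper_width: 0.017
gripper_force: 0.0
```

Call:
servo_tool --pt "0 0 -0.005" --pt "0 0 -0.015" --pt "0 0 -0.03" --pt "0 0 -0.05" --pt "0 0 -0.07" --spin '[0,0,0,0,0]' --grip '[1,1,1,1,1]'

```text
time_s: 5.58
tcp_pos: [0.638, 0.2152, 0.0993]
ee_rot: [[0.874, 0.485, 0.0], [0.485, -0.874, -0.0], [0.0, 0.0, -1.0]]
wrist_force: [0.2, 0.3, 0.1]
gripper_width: 0.004
gripper_force: 0.0
```

Call:
servo_tool --pt "0 0 0" --pt "0 0 0" --pt "0 0 0" --pt "0 0 0" --pt "0 0 0" --spin '[0,0,0,0,0]' --grip '[1,1,1,1,1]'

```text
time_s: 6.0
tcp_pos: [0.6374, 0.2149, 0.0967]
ee_rot: [[0.874, 0.485, -0.002], [0.485, -0.874, -0.001], [-0.002, -0.0, -1.0]]
wrist_force: [0.9, 0.8, -0.2]
gripper_width: 0.004
gripper_force: 0.0
```

```bash
python3 - <<'E'
from plan import plan
from h import *
c=capture("scene"); cv2.imwrite("pics/g1.png",cv2.resize(c["pixels"][170:290,340:500],None,fx=4,fy=4,interpolation=cv2.INTER_CUBIC))
plan([(.4424,.4044,.098,10,1),(.4424,.4044,.040,10,1),(.4424,.4044,.033,10,1)])
E
```

```text
now [0.6375 0.2149 0.0967] 29.0 t 6.05 j6 87 w 0.004
{"slide": [[-0.007, -0.022, -0.0], [-0.015, -0.051, -0.0], [-0.024, -0.079, -0.001], [-0.032, -0.108, -0.001], [-0.039, -0.13, -0.001]], "spin": [1.6, 3.7, 5.8, 7.9, 9.5], "grip": [1, 1, 1, 1, 1]}
{"slide": [[-0.01, -0.021, -0.0], [-0.024, -0.048, -0.0], [-0.037, -0.074, -0.0], [-0.051, -0.101, -0.0], [-0.061, -0.122, -0.0]], "spin": [1.6, 3.7, 5.8, 7.9, 9.5], "grip": [1, 1, 1, 1, 1]}
  -> [0.442  0.4043 0.0977] 10.0
{"slide": [[0.0, -0.0, 0.01], [0.0, -0.0, 0.023], [0.0, -0.0, 0.035], [0.0, -0.0, 0.048], [0.0, -0.0, 0.058]], "spin": [0.0, 0.0, 0.0, 0.0, 0.0], "grip": [1, 1, 1, 1, 1]}
  -> [0.442  0.4043 0.0397] 10.0
{"slide": [[0.0, -0.0, 0.001], [0.0, -0.0, 0.003], [0.0, -0.0, 0.004], [0.0, -0.0, 0.006], [0.0, -0.0, 0.007]], "spin": [0.0, 0.0, 0.0, 0.0, 0.0], "grip": [1, 1, 1, 1, 1]}
  -> [0.442  0.4043 0.0327] 10.0
```

View pics/g1.png

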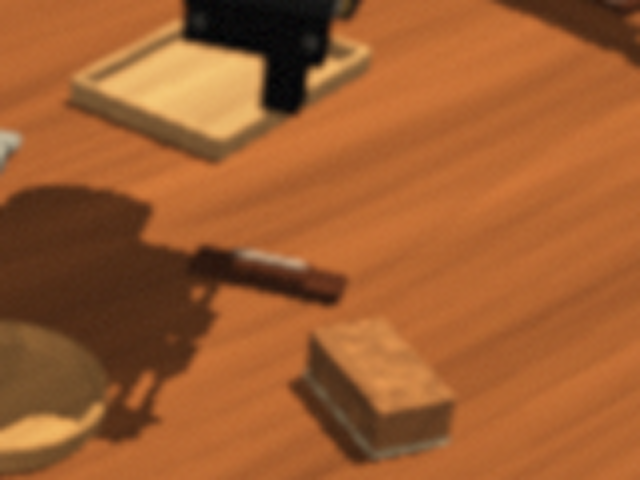

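```bash
python3 - <<'E'
from h import *
np.set_printoptions(precision=4,suppress=True)
s=sense(); p=np.array(s["tcp_pos"]); R=np.array(s["ee_rot"])
c=capture("scene"); print("tip px",px(c,p+R[:,2]*.025),"tcp px",px(c,p))
P=cloud(c)
for r in range(182,204,2): print(r,[tuple(np.round(P[r,k],3)) for k in (408,411,414)])
t=capture("top"); print(spot_in("bridge_a","top"),tip_of("bridge_a","scene"))
I=c["pixels"].copy()
for o in(0,.025):
    u,v=px(c,p+R[:,2]*o); cv2.circle(I,(int(u),int(v)),1,(0,255,0),-1)
a=cv2.resize(I[120:270,340:500],None,fx=4,fy=4); b=cv2.resize(t["pixels"][120:270,140:300],None,fx=4,fy=4)
cv2.imwrite("pics/g2.png",cv2.resize(np.hstack([a,b]),(800,375)))
E
```

```text
tip px (np.float64(409.3300369046102), np.float64(212.72895110288172)) tcp px (np.float64(410.47782545463076), np.float64(202.83884487817465))
182 [(np.float64(0.687), np.float64(0.144), np.float64(0.188)), (np.float64(0.694), np.float64(0.145), np.float64(0.19)), (np.float64(0.696), np.float64(0.151), np.float64(0.19))]
184 [(np.float64(0.686), np.float64(0.146), np.float64(0.182)), (np.float64(0.693), np.float64(0.146), np.float64(0.185)), (np.float64(0.7), np.float64(0.148), np.float64(0.188))]
186 [(np.float64(0.637), np.float64(0.201), np.float64(0.142)), (np.float64(0.643), np.float64(0.204), np.float64(0.144)), (np.float64(0.649), np.float64(0.206), np.float64(0.145))]
188 [(np.float64(0.636), np.float64(0.203), np.float64(0.136)), (np.float64(0.641), np.float64(0.208), np.float64(0.137)), (np.float64(0.647), np.float64(0.21), np.float64(0.139))]
190 [(np.float64(0.637), np.float64(0.203), np.float64(0.132)), (np.float64(0.642), np.float64(0.206), np.float64(0.133)), (np.float64(0.649), np.float64(0.209), np.float64(0.135))]
192 [(np.float64(0.636), np.float64(0.205), np.float
[... 493 characters left out ...]
198 [(np.float64(0.513), np.float64(0.346), np.float64(0.015)), (np.float64(1.377), np.float64(-0.633), np.float64(0.687)), (np.float64(0.647), np.float64(0.214), np.float64(0.113))]
200 [(np.float64(0.508), np.float64(0.353), np.float64(0.005)), (np.float64(0.512), np.float64(0.359), np.float64(0.005)), (np.float64(0.513), np.float64(0.37), np.float64(0.002))]
202 [(np.float64(0.513), np.float64(0.348), np.float64(0.003)), (np.float64(0.515), np.float64(0.357), np.float64(0.001)), (np.float64(0.52), np.float64(0.362), np.float64(0.002))]
[{'point': [0.6168, -0.2034, 0.0088], 'conf': 0.85}, {'point': [0.6277, 0.2034, 0.0065], 'conf': 0.56}] [{'point': [0.6421, 0.2148, 0.0017], 'conf': 0.78}]
```

View pics/g2.png

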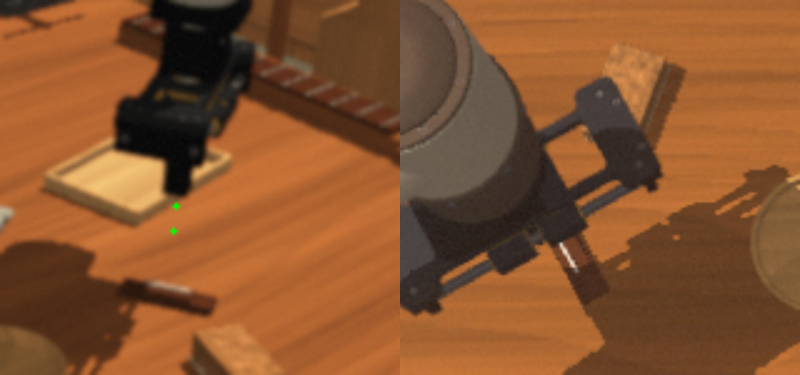

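Call:
servo_tool --pt "0 0 0.01" --pt "0 0 0.02" --pt "0 0 0.03" --pt "0 0 0.04" --pt "0 0 0.05" --spin '[0,0,0,0,0]' --grip '[0.4,0.4,0.4,0.4,0.4]'

```text
time_s: 6.67
tcp_pos: [0.6375, 0.2149, 0.046]
ee_rot: [[0.874, 0.485, -0.001], [0.485, -0.874, -0.001], [-0.001, -0.0, -1.0]]
wrist_force: [-0.4, -0.7, 0.7]
gripper_width: 0.301
gripper_force: 0.0
```

Call:
servo_tool --pt "0 0 0" --pt "0 0 0" --pt "0 0 0" --pt "0 0 0" --pt "0 0 0" --spin '[0,0,0,0,0]' --grip '[0.4,0.4,0.4,0.4,0.4]'

```text
time_s: 7.08
tcp_pos: [0.6384, 0.2155, 0.0485]
ee_rot: [[0.874, 0.486, 0.001], [0.486, -0.874, 0.001], [0.001, 0.0, -1.0]]
wrist_force: [0.2, -0.0, -0.8]
gripper_width: 0.584
gripper_force: 0.0
```

```bash
python3 - <<'E'
from h import *
np.set_printoptions(precision=4,suppress=True)
s=sense(); p=np.array(s["tcp_pos"]); R=np.array(s["ee_rot"]); print(p,s["wrist_force"],s["gripper_width"])
c=capture("scene"); P=cloud(c); W=s["gripper_width"]*.087
I=c["pixels"].copy()
# finger points: near tool axis, in tool frame
d=(P-p)@R; m=(abs(d[...,0])<.03)&(abs(d[...,1])<.06)&(P[...,2]>.022)&(P[...,2]<.12)&(c["depth"]>0)
q=d[m]
for sgn in(-1,1):
    f=q[(q[:,1]*sgn>0)]; print(sgn,len(f),"tool z max",np.percentile(f[:,2],[90,98,100]),"y",np.percentile(f[f[:,2]>-.06][:,1],[5,50,95]),"x",np.percentile(f[:,0],[5,50,95]))
for o in(-.015,.025):
  for y in(-.5,.5):
    u,v=px(c,p+R@np.array([0,y*W,o])); cv2.circle(I,(int(u),int(v)),1,(0,255,0),-1)
cv2.imwrite("pics/g3.png",cv2.resize(I[150:260,340:490],None,fx=5,fy=5))
E
```

```text
[0.6384 0.2155 0.0485] [ 0.2283 -0.0146 -0.7632] 0.5839626454159645
-1 18 tool z max [-0.0167 -0.016  -0.016 ] y [-0.0305 -0.0255 -0.0218] x [-0.0031  0.0026  0.0069]
1 175 tool z max [-0.0205 -0.0167 -0.0156] y [0.0318 0.0357 0.0399] x [-0.0127 -0.0019  0.0076]
```

View pics/g3.png

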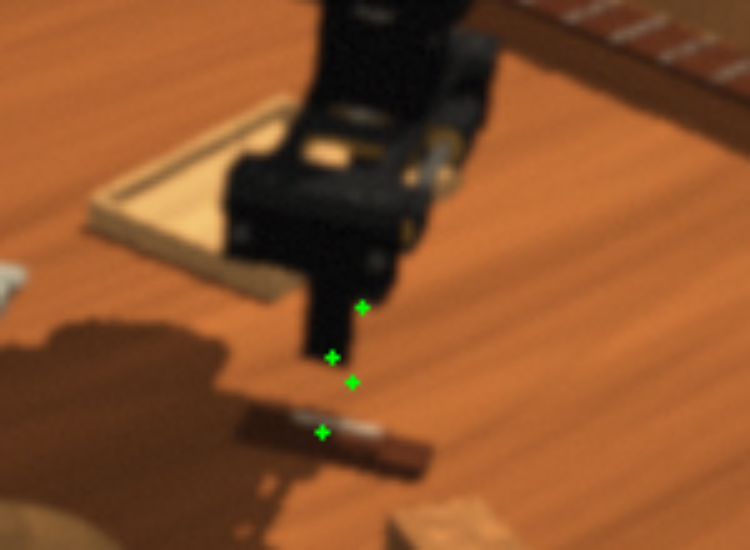

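The picture shows the fingertips ending 40 mm higher than the stated overhang (tip near pixel (405,221), z ≈ TCP + 15.5 mm, seen twice). The bridge is untouched at (408,240). I'll use the measured tip offset and go lower.

Call:
servo_tool --pt "0 0 0.008" --pt "0 0 0.018" --pt "0 0 0.03" --pt "0 0 0.04" --pt "0 0 0.045" --spin '[0,0,0,0,0]' --grip '[0.4,0.4,0.4,0.4,0.4]'

```text
time_s: 7.55
tcp_pos: [0.6364, 0.2144, -0.0002]
ee_rot: [[0.875, 0.485, -0.004], [0.485, -0.875, -0.002], [-0.004, -0.0, -1.0]]
wrist_force: [-0.4, 0.5, 0.3]
gripper_width: 0.602
gripper_force: 0.0
```

Call:
servo_tool --pt "0 0 0.003" --pt "0 0 0.006" --pt "0 0 0.009" --pt "0 0 0.012" --pt "0 0 0.014" --spin '[0,0,0,0,0]' --grip '[0.4,0.4,0.4,0.4,0.4]'

```text
time_s: 7.97
tcp_pos: [0.6381, 0.2153, -0.0113]
ee_rot: [[0.874, 0.485, 0.0], [0.485, -0.874, 0.0], [0.0, -0.0, -1.0]]
wrist_force: [-0.4, -0.1, 0.9]
gripper_width: 0.599
gripper_force: 0.0
```

```bash
python3 - <<'E'
from h import *
np.set_printoptions(precision=4,suppress=True)
s=sense(); p=np.array(s["tcp_pos"]); R=np.array(s["ee_rot"]); print(p,s["wrist_force"],s["gripper_width"])
c=capture("scene"); cv2.imwrite("pics/g4.png",cv2.resize(c["pixels"][170:270,350:480],None,fx=5,fy=5))
E
```

```text
[ 0.6381  0.2153 -0.0113] [-0.3726 -0.12    0.9018] 0.5993792832696747
```

View pics/g4.png

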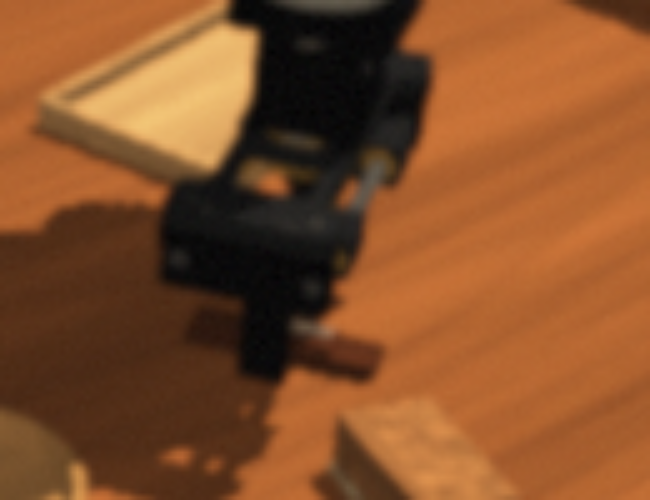

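The near finger now stands beside the bridge, tip at about pixel (402,245), just above the bench. Closing.

Call:
servo_tool --pt "0 0 0" --pt "0 0 0" --pt "0 0 0" --pt "0 0 0" --pt "0 0 0" --spin '[0,0,0,0,0]' --grip '[1,1,1,1,1]'

```text
time_s: 8.43
tcp_pos: [0.6381, 0.2153, -0.011]
ee_rot: [[0.874, 0.485, 0.0], [0.485, -0.874, 0.0], [0.0, -0.0, -1.0]]
wrist_force: [0.5, 0.0, 0.7]
gripper_width: 0.308
gripper_force: 0.1
```

Call:
servo_tool --pt "0 0 0" --pt "0 0 0" --pt "0 0 0" --pt "0 0 0" --pt "0 0 0" --spin '[0,0,0,0,0]' --grip '[1,1,1,1,1]'

```text
time_s: 8.85
tcp_pos: [0.6381, 0.2152, -0.0111]
ee_rot: [[0.874, 0.485, 0.0], [0.485, -0.874, -0.0], [0.0, 0.0, -1.0]]
wrist_force: [0.5, -1.3, 1.8]
gripper_width: 0.268
gripper_force: 30.0
```

Call:
servo_tool --pt "0 0 -0.005" --pt "0 0 -0.015" --pt "0 0 -0.03" --pt "0 0 -0.05" --pt "0 0 -0.07" --spin '[0,0,0,0,0]' --grip '[1,1,1,1,1]'

```text
time_s: 9.27
tcp_pos: [0.6378, 0.2151, 0.0599]
ee_rot: [[0.874, 0.485, -0.0], [0.485, -0.874, -0.0], [-0.001, 0.0, -1.0]]
wrist_force: [0.6, 0.3, 0.5]
gripper_width: 0.268
gripper_force: 30.0
```

```bash
sed -i 's/^def plan/ZO=.0405 # real tips stand this much behind the stated place; z below = stated-tip z\ndef plan/; ' plan.py; python3 plan.py "[(.4424,.4044,.058,10,1),(.4424,.4044,.010,10,1),(.4424,.4044,-.0055,10,1)]"
```

```text
now [0.6378 0.2151 0.0599] 29.0 t 9.27 j6 87 w 0.268
{"slide": [[-0.007, -0.022, 0.0], [-0.015, -0.051, 0.0], [-0.024, -0.079, 0.001], [-0.032, -0.108, 0.001], [-0.039, -0.13, 0.001]], "spin": [1.6, 3.7, 5.8, 7.9, 9.5], "grip": [1, 1, 1, 1, 1]}
{"slide": [[-0.01, -0.021, 0.0], [-0.024, -0.048, 0.0], [-0.037, -0.074, 0.001], [-0.051, -0.101, 0.001], [-0.061, -0.122, 0.001]], "spin": [1.6, 3.7, 5.8, 7.9, 9.5], "grip": [1, 1, 1, 1, 1]}
  -> [0.4423 0.4044 0.0579] 10.0
{"slide": [[0.0, 0.0, 0.008], [0.0, 0.0, 0.019], [0.0, 0.0, 0.029], [0.0, 0.0, 0.04], [0.0, 0.0, 0.048]], "spin": [0.0, 0.0, 0.0, 0.0, 0.0], "grip": [1, 1, 1, 1, 1]}
  -> [0.4423 0.4044 0.0099] 10.0
{"slide": [[0.0, 0.0, 0.003], [0.0, 0.0, 0.006], [0.0, 0.0, 0.009], [0.0, 0.0, 0.012], [0.0, 0.0, 0.015]], "spin": [0.0, 0.0, 0.0, 0.0, 0.0], "grip": [1, 1, 1, 1, 1]}
  -> [ 0.4423  0.4044 -0.0051] 10.0
```

Call:
servo_tool --pt "-0.007 -0.022 0" --pt "-0.015 -0.051 0" --pt "-0.024 -0.079 0.001" --pt "-0.032 -0.108 0.001" --pt "-0.039 -0.13 0.001" --spin '[1.6,3.7,5.8,7.9,9.5]' --grip '[1,1,1,1,1]'

```text
time_s: 9.68
tcp_pos: [0.5396, 0.3114, 0.0588]
ee_rot: [[0.943, 0.333, 0.001], [0.333, -0.943, 0.001], [0.001, -0.001, -1.0]]
wrist_force: [0.0, 0.6, -0.5]
gripper_width: 0.266
gripper_force: 30.0
```

Call:
servo_tool --pt "-0.01 -0.021 0" --pt "-0.024 -0.048 0" --pt "-0.037 -0.074 0.001" --pt "-0.051 -0.101 0.001" --pt "-0.061 -0.122 0.001" --spin '[1.6,3.7,5.8,7.9,9.5]' --grip '[1,1,1,1,1]'

```text
time_s: 10.1
tcp_pos: [0.441, 0.406, 0.0577]
ee_rot: [[0.985, 0.174, 0.001], [0.174, -0.985, 0.001], [0.001, -0.001, -1.0]]
wrist_force: [0.2, 0.1, -0.2]
gripper_width: 0.271
gripper_force: 30.0
```

Call:
servo_tool --pt "0 0 0.008" --pt "0 0 0.019" --pt "0 0 0.029" --pt "0 0 0.04" --pt "0 0 0.048" --spin '[0,0,0,0,0]' --grip '[1,1,1,1,1]'

```text
time_s: 10.52
tcp_pos: [0.4426, 0.4029, 0.0068]
ee_rot: [[0.985, 0.173, -0.002], [0.173, -0.985, -0.002], [-0.002, 0.002, -1.0]]
wrist_force: [-0.1, 0.9, -0.4]
gripper_width: 0.265
gripper_force: 30.0
```

Call:
servo_tool --pt "0 0 0.004" --pt "0 0 0.008" --pt "0 0 0.012" --pt "0 0 0.015" --pt "0 0 0.015" --spin '[0,0,0,0,0]' --grip '[1,1,1,1,1]'

```text
time_s: 10.93
tcp_pos: [0.4428, 0.4047, -0.006]
ee_rot: [[0.985, 0.174, 0.001], [0.174, -0.985, 0.0], [0.001, -0.0, -1.0]]
wrist_force: [-0.5, 0.1, -0.0]
gripper_width: 0.268
gripper_force: 30.0
```

Call:
servo_tool --pt "0 0 0" --pt "0 0 0" --pt "0 0 0" --pt "0 0 0" --pt "0 0 0" --spin '[0,0,0,0,0]' --grip '[1,1,1,1,1]'

```text
time_s: 11.35
tcp_pos: [0.4426, 0.4047, -0.0061]
ee_rot: [[0.985, 0.174, 0.0], [0.174, -0.985, 0.0], [0.0, -0.0, -1.0]]
wrist_force: [0.8, -0.2, 0.2]
gripper_width: 0.268
gripper_force: 30.0
```

Call:
servo_tool --pt "0 0 0" --pt "0 0 0" --pt "0 0 0" --pt "0 0 0" --pt "0 0 0" --spin '[0,0,0,0,0]' --grip '[0.5,0.5,0.5,0.5,0.5]'

```text
time_s: 11.77
tcp_pos: [0.4424, 0.4045, -0.0063]
ee_rot: [[0.985, 0.174, -0.0], [0.174, -0.985, -0.0], [-0.0, 0.0, -1.0]]
wrist_force: [-0.5, 0.4, 0.7]
gripper_width: 0.486
gripper_force: 0.0
```

Call:
servo_tool --pt "0 0 -0.005" --pt "0 0 -0.02" --pt "0 0 -0.04" --pt "0 0 -0.06" --pt "0 0 -0.08" --spin '[0,0,0,0,0]' --grip '[0.5,0.5,0.5,0.5,0.5]'

```text
time_s: 12.18
tcp_pos: [0.4424, 0.4044, 0.0749]
ee_rot: [[0.985, 0.174, -0.0], [0.174, -0.985, -0.0], [-0.0, 0.0, -1.0]]
wrist_force: [0.2, -0.8, 0.4]
gripper_width: 0.498
gripper_force: 0.0
```

```bash
python3 plan.py "[(.4464,.1637,.07,-61.5,.3),(.4464,.1637,.0,-61.5,.3),(.4464,.1637,-.0115,-61.5,.3)]"
```

```text
now [0.4424 0.4044 0.0749] 10.0 t 12.18 j6 42 w 0.498
{"slide": [[-0.002, 0.013, 0.0], [-0.005, 0.031, 0.001], [-0.008, 0.048, 0.001], [-0.011, 0.066, 0.002], [-0.013, 0.079, 0.002]], "spin": [4.0, 9.3, 14.5, 19.8, 23.8], "grip": [0.3, 0.3, 0.3, 0.3, 0.3]}
{"slide": [[0.004, 0.013, 0.0], [0.008, 0.03, 0.0], [0.013, 0.048, 0.001], [0.017, 0.065, 0.001], [0.021, 0.078, 0.001]], "spin": [4.1, 9.3, 14.6, 19.8, 23.9], "grip": [0.3, 0.3, 0.3, 0.3, 0.3]}
{"slide": [[0.008, 0.011, 0.0], [0.02, 0.025, 0.001], [0.03, 0.038, 0.001], [0.042, 0.052, 0.002], [0.05, 0.063, 0.002]], "spin": [4.0, 9.3, 14.5, 19.8, 23.8], "grip": [0.3, 0.3, 0.3, 0.3, 0.3]}
  -> [0.4463 0.1632 0.0699] -61.5
{"slide": [[-0.0, -0.0, 0.012], [-0.0, -0.0, 0.027], [-0.0, -0.0, 0.043], [-0.0, -0.0, 0.058], [-0.0, -0.0, 0.07]], "spin": [0.0, 0.0, 0.0, 0.0, 0.0], "grip": [0.3, 0.3, 0.3, 0.3, 0.3]}
  -> [ 4.463e-01  1.632e-01 -1.000e-04] -61.5
{"slide": [[-0.0, -0.0, 0.002], [-0.0, -0.0, 0.004], [-0.0, -0.0, 0.007], [-0.0, -0.0, 0.009], [-0.0, -0.0, 0.011]], "spin": [0.0, 0.0, 0.0, 0.0, 0.0], "grip": [0.3, 0.3, 0.3, 0.3, 0.3]}
  -> [ 0.4463  0.1632 -0.0111] -61.5
```

Call:
servo_tool --pt "-0.002 0.013 0" --pt "-0.005 0.031 0.001" --pt "-0.008 0.048 0.001" --pt "-0.011 0.066 0.002" --pt "-0.013 0.079 0.002" --spin '[4,9.3,14.5,19.8,23.8]' --grip '[0.3,0.3,0.3,0.3,0.3]'

```text
time_s: 12.6
tcp_pos: [0.443, 0.323, 0.072]
ee_rot: [[0.97, -0.243, -0.0], [-0.243, -0.97, -0.0], [-0.0, 0.0, -1.0]]
wrist_force: [0.8, 0.2, -0.8]
gripper_width: 0.69
gripper_force: 0.0
```

Call:
servo_tool --pt "0.004 0.013 0" --pt "0.008 0.03 0" --pt "0.013 0.048 0.001" --pt "0.017 0.065 0.001" --pt "0.021 0.078 0.001" --spin '[4.1,9.3,14.6,19.8,23.9]' --grip '[0.3,0.3,0.3,0.3,0.3]'

```text
time_s: 13.02
tcp_pos: [0.4449, 0.2424, 0.0711]
ee_rot: [[0.789, -0.615, -0.0], [-0.615, -0.789, -0.0], [-0.0, 0.0, -1.0]]
wrist_force: [0.8, 0.4, 0.5]
gripper_width: 0.701
gripper_force: 0.0
```

Call:
servo_tool --pt "0.008 0.011 0" --pt "0.02 0.025 0.001" --pt "0.03 0.038 0.001" --pt "0.042 0.052 0.002" --pt "0.05 0.063 0.002" --spin '[4,9.3,14.5,19.8,23.8]' --grip '[0.3,0.3,0.3,0.3,0.3]'

```text
time_s: 13.43
tcp_pos: [0.4462, 0.1621, 0.069]
ee_rot: [[0.474, -0.881, -0.0], [-0.881, -0.474, 0.0], [-0.0, 0.0, -1.0]]
wrist_force: [-0.1, -0.7, -1.0]
gripper_width: 0.701
gripper_force: 0.0
```

Call:
servo_tool --pt "0 0 0.008" --pt "0 0 0.024" --pt "0 0 0.04" --pt "0 0 0.058" --pt "0 0 0.07" --spin '[0,0,0,0,0]' --grip '[0.3,0.3,0.3,0.3,0.3]'

```text
time_s: 13.85
tcp_pos: [0.446, 0.1635, -0.0025]
ee_rot: [[0.479, -0.878, -0.001], [-0.878, -0.479, -0.0], [0.0, 0.001, -1.0]]
wrist_force: [0.7, -0.2, 0.6]
gripper_width: 0.701
gripper_force: 0.0
```

Call:
servo_tool --pt "0 0 0.003" --pt "0 0 0.006" --pt "0 0 0.009" --pt "0 0 0.011" --pt "0 0 0.011" --spin '[0,0,0,0,0]' --grip '[0.3,0.3,0.3,0.3,0.3]'

```text
time_s: 14.27
tcp_pos: [0.4466, 0.1636, -0.012]
ee_rot: [[0.478, -0.878, 0.001], [-0.878, -0.478, 0.0], [-0.0, -0.001, -1.0]]
wrist_force: [0.6, 0.2, 0.7]
gripper_width: 0.704
gripper_force: 0.0
```

Call:
servo_tool --pt "0 0 0" --pt "0 0 0" --pt "0 0 0" --pt "0 0 0" --pt "0 0 0" --spin '[0,0,0,0,0]' --grip '[1,1,1,1,1]'

```text
time_s: 14.68
tcp_pos: [0.4465, 0.1634, -0.012]
ee_rot: [[0.478, -0.879, 0.0], [-0.879, -0.478, 0.0], [-0.0, -0.0, -1.0]]
wrist_force: [-0.9, -0.3, -0.4]
gripper_width: 0.406
gripper_force: 0.0
```

Call:
servo_tool --pt "0 0 0" --pt "0 0 0" --pt "0 0 0" --pt "0 0 0" --pt "0 0 0" --spin '[0,0,0,0,0]' --grip '[1,1,1,1,1]'

```text
time_s: 15.1
tcp_pos: [0.4464, 0.1633, -0.0122]
ee_rot: [[0.478, -0.878, 0.0], [-0.878, -0.478, 0.0], [0.0, -0.0, -1.0]]
wrist_force: [0.2, -0.4, 0.8]
gripper_width: 0.23
gripper_force: 30.0
```

Call:
servo_tool --pt "0 0 -0.005" --pt "0 0 -0.02" --pt "0 0 -0.045" --pt "0 0 -0.075" --pt "0 0 -0.1" --spin '[0,0,0,0,0]' --grip '[1,1,1,1,1]'

```text
time_s: 15.52
tcp_pos: [0.4463, 0.1632, 0.0894]
ee_rot: [[0.478, -0.878, 0.0], [-0.878, -0.478, -0.0], [0.0, -0.0, -1.0]]
wrist_force: [1.2, 0.5, -0.1]
gripper_width: 0.224
gripper_force: 30.0
```

```bash
python3 - <<'E'
from plan import plan
from h import *
a=capture("top")["pixels"]; b=capture("scene")["pixels"]
cv2.imwrite("pics/t1.png",np.vstack([cv2.resize(a[265:365,70:290],None,fx=3,fy=3),cv2.resize(b[120:215,260:480],None,fx=3,fy=3)]))
plan([(.4637,-.3984,.088,-16.5,1),(.4637,-.3984,.012,-16.5,1),(.4637,-.3984,-.0058,-16.5,1)])
E
```

```text
now [0.449  0.1651 0.0922] -61.4 t 15.62 j6 -11 w 0.226
{"slide": [[0.021, 0.011, 0.0], [0.049, 0.025, 0.0], [0.076, 0.039, 0.001], [0.104, 0.053, 0.001], [0.125, 0.064, 0.001]], "spin": [-1.9, -4.4, -6.8, -9.3, -11.2], "grip": [1, 1, 1, 1, 1]}
{"slide": [[0.019, 0.015, 0.0], [0.043, 0.034, 0.0], [0.068, 0.054, 0.001], [0.092, 0.073, 0.001], [0.111, 0.088, 0.001]], "spin": [-1.9, -4.4, -6.9, -9.4, -11.3], "grip": [1, 1, 1, 1, 1]}
{"slide": [[0.015, 0.018, 0.0], [0.035, 0.042, 0.0], [0.056, 0.065, 0.001], [0.076, 0.089, 0.001], [0.091, 0.107, 0.001]], "spin": [-1.9, -4.4, -6.8, -9.3, -11.2], "grip": [1, 1, 1, 1, 1]}
{"slide": [[0.012, 0.021, 0.0], [0.027, 0.048, 0.0], [0.042, 0.075, 0.001], [0.057, 0.102, 0.001], [0.069, 0.123, 0.001]], "spin": [-1.9, -4.4, -6.8, -9.3, -11.2], "grip": [1, 1, 1, 1, 1]}
  -> [ 0.4636 -0.3983  0.0882] -16.5
{"slide": [[0.0, 0.0, 0.013], [0.0, 0.0, 0.03], [0.0, 0.0, 0.046], [0.0, 0.0, 0.063], [0.0, 0.0, 0.076]], "spin": [-0.0, -0.0, -0.0, -0.0, -0.0], "grip": [1, 1, 1, 1, 1]}
  -> [ 0.4636 -0.3983  0.0122] -16.5
{"slide": [[0.0, 0.0, 0.003], [0.0, 0.0, 0.007], [0.0, 0.0, 0.011], [0.0, 0.0, 0.015], [0.0, 0.0, 0.018]], "spin": [-0.0, -0.0, -0.0, -0.0, -0.0], "grip": [1, 1, 1, 1, 1]}
  -> [ 0.4636 -0.3983 -0.0058] -16.5
```

View pics/t1.png

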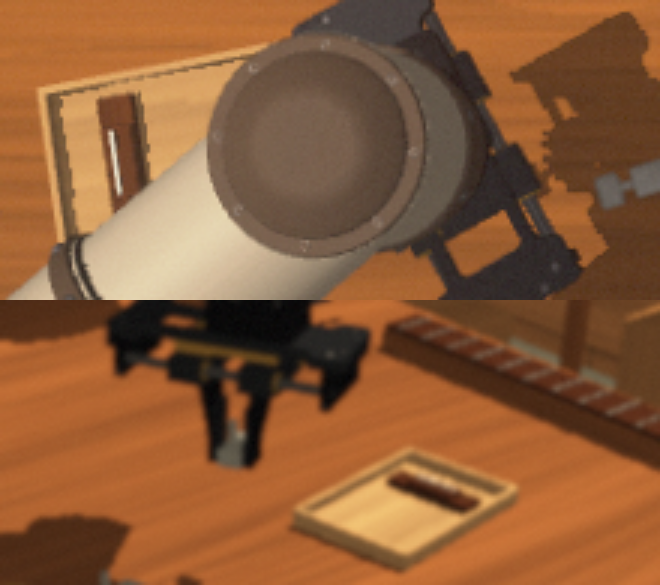

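Bridge B lies flat in the tray (upper picture, x≈120, y≈150); the tuner is held post up between the fingers. Carrying it on.

Call:
servo_tool --pt "0.021 0.011 0" --pt "0.049 0.025 0" --pt "0.076 0.039 0" --pt "0.104 0.053 0" --pt "0.125 0.064 0" --spin '[-1.9,-4.4,-6.8,-9.3,-11.2]' --grip '[1,1,1,1,1]'

```text
time_s: 16.03
tcp_pos: [0.4486, 0.0209, 0.0871]
ee_rot: [[0.64, -0.768, -0.002], [-0.768, -0.64, -0.0], [-0.001, 0.002, -1.0]]
wrist_force: [-0.3, -0.1, -0.3]
gripper_width: 0.226
gripper_force: 30.0
```

Call:
servo_tool --pt "0.019 0.015 0" --pt "0.043 0.034 0" --pt "0.068 0.054 0" --pt "0.092 0.073 0" --pt "0.111 0.088 0" --spin '[-1.9,-4.4,-6.9,-9.4,-11.3]' --grip '[1,1,1,1,1]'

```text
time_s: 16.45
tcp_pos: [0.4521, -0.1205, 0.0871]
ee_rot: [[0.778, -0.628, -0.002], [-0.628, -0.778, 0.0], [-0.001, 0.001, -1.0]]
wrist_force: [1.0, 1.5, -0.4]
gripper_width: 0.224
gripper_force: 30.0
```

Call:
servo_tool --pt "0.015 0.018 0" --pt "0.035 0.042 0" --pt "0.056 0.065 0" --pt "0.076 0.089 0" --pt "0.091 0.107 0" --spin '[-1.9,-4.4,-6.8,-9.3,-11.2]' --grip '[1,1,1,1,1]'

```text
time_s: 16.87
tcp_pos: [0.4558, -0.261, 0.087]
ee_rot: [[0.885, -0.465, -0.001], [-0.465, -0.885, 0.0], [-0.001, 0.0, -1.0]]
wrist_force: [0.4, -0.2, -0.5]
gripper_width: 0.228
gripper_force: 30.0
```

Call:
servo_tool --pt "0.012 0.021 0" --pt "0.027 0.048 0" --pt "0.042 0.075 0" --pt "0.057 0.102 0" --pt "0.069 0.123 0" --spin '[-1.9,-4.4,-6.8,-9.3,-11.2]' --grip '[1,1,1,1,1]'

```text
time_s: 17.28
tcp_pos: [0.4595, -0.4019, 0.0867]
ee_rot: [[0.959, -0.284, -0.001], [-0.284, -0.959, 0.001], [-0.002, -0.0, -1.0]]
wrist_force: [0.2, -0.7, 0.2]
gripper_width: 0.229
gripper_force: 30.0
```

Call:
servo_tool --pt "0 0 0.013" --pt "0 0 0.03" --pt "0 0 0.046" --pt "0 0 0.063" --pt "0 0 0.076" --spin '[0,0,0,0,0]' --grip '[1,1,1,1,1]'

```text
time_s: 17.7
tcp_pos: [0.4589, -0.3995, 0.0094]
ee_rot: [[0.958, -0.286, -0.003], [-0.286, -0.958, 0.002], [-0.003, -0.001, -1.0]]
wrist_force: [0.1, 0.1, -0.7]
gripper_width: 0.223
gripper_force: 30.0
```

Call:
servo_tool --pt "0 0 0" --pt "0 0 0" --pt "0 0 0" --pt "0 0 0" --pt "0 0 0" --spin '[0,0,0,0,0]' --grip '[1,1,1,1,1]'

```text
time_s: 18.12
tcp_pos: [0.461, -0.4004, 0.0128]
ee_rot: [[0.959, -0.285, 0.002], [-0.285, -0.959, -0.001], [0.002, 0.0, -1.0]]
wrist_force: [-0.3, 0.4, -0.2]
gripper_width: 0.225
gripper_force: 30.0
```

Call:
servo_tool --pt "0.001 -0.002 0.004" --pt "0.002 -0.003 0.008" --pt "0.002 -0.003 0.012" --pt "0.002 -0.003 0.016" --pt "0.002 -0.003 0.019" --spin '[0,0,0,0,0]' --grip '[1,1,1,1,1]'

```text
time_s: 18.53
tcp_pos: [0.4629, -0.3976, -0.0073]
ee_rot: [[0.959, -0.285, -0.001], [-0.285, -0.959, 0.0], [-0.001, -0.0, -1.0]]
wrist_force: [-3.9, 6.6, 24.1]
gripper_width: 0.225
gripper_force: 30.0
```

Call:
servo_tool --pt "0 0 0" --pt "0 0 0" --pt "0 0 0" --pt "0 0 0" --pt "0 0 0" --spin '[0,0,0,0,0]' --grip '[1,1,1,1,1]'

```text
time_s: 18.95
tcp_pos: [0.4631, -0.3977, -0.0072]
ee_rot: [[0.959, -0.285, -0.0], [-0.285, -0.959, 0.0], [-0.0, -0.0, -1.0]]
wrist_force: [-1.1, 1.9, 3.9]
gripper_width: 0.228
gripper_force: 30.0
```

Call:
servo_tool --pt "0 0 0" --pt "0 0 0" --pt "0 0 0" --pt "0 0 0" --pt "0 0 0" --spin '[0,0,0,0,0]' --grip '[0.66,0.66,0.66,0.66,0.66]'

```text
time_s: 19.37
tcp_pos: [0.4631, -0.3979, -0.0075]
ee_rot: [[0.958, -0.285, -0.0], [-0.285, -0.958, 0.0], [-0.0, 0.0, -1.0]]
wrist_force: [-0.4, 0.1, 1.1]
gripper_width: 0.337
gripper_force: 0.0
```

Call:
servo_tool --pt "0 0 -0.005" --pt "0 0 -0.02" --pt "0 0 -0.045" --pt "0 0 -0.07" --pt "0 0 -0.09" --spin '[0,0,0,0,0]' --grip '[0.66,0.66,0.66,0.66,0.66]'

```text
time_s: 19.78
tcp_pos: [0.4636, -0.3982, 0.0849]
ee_rot: [[0.959, -0.285, 0.001], [-0.285, -0.959, -0.001], [0.002, 0.001, -1.0]]
wrist_force: [0.2, 0.3, 0.7]
gripper_width: 0.343
gripper_force: 0.0
```

Call:
servo_tool --pt "0 0 0" --pt "0 0 0" --pt "0 0 0" --pt "0 0 0" --pt "0 0 0" --spin '[0,0,0,0,0]' --grip '[0.3,0.3,0.3,0.3,0.3]'

```text
time_s: 20.2
tcp_pos: [0.4625, -0.3974, 0.0815]
ee_rot: [[0.958, -0.285, -0.002], [-0.285, -0.958, 0.001], [-0.002, -0.001, -1.0]]
wrist_force: [0.8, 0.6, 0.4]
gripper_width: 0.63
gripper_force: 0.0
```

```bash
python3 plan.py "[(.430,.0548,.08,-73,.3),(.430,.0548,.0,-73,.3)]"
```

```text
now [ 0.4625 -0.3974  0.0815] -16.6 t 20.2 j6 99 w 0.63
{"slide": [[-0.009, -0.024, 0.0], [-0.021, -0.055, 0.0], [-0.032, -0.086, 0.001], [-0.044, -0.117, 0.001], [-0.053, -0.141, 0.001]], "spin": [3.2, 7.3, 11.5, 15.6, 18.8], "grip": [0.3, 0.3, 0.3, 0.3, 0.3]}
{"slide": [[-0.016, -0.02, 0.0], [-0.038, -0.046, 0.0], [-0.059, -0.071, 0.0], [-0.081, -0.097, 0.0], [-0.097, -0.117, 0.0]], "spin": [3.2, 7.3, 11.5, 15.6, 18.8], "grip": [0.3, 0.3, 0.3, 0.3, 0.3]}
{"slide": [[-0.022, -0.014, 0.0], [-0.05, -0.031, 0.0], [-0.078, -0.049, 0.001], [-0.106, -0.066, 0.001], [-0.128, -0.08, 0.001]], "spin": [3.2, 7.3, 11.5, 15.6, 18.8], "grip": [0.3, 0.3, 0.3, 0.3, 0.3]}
  -> [0.4304 0.055  0.0795] -73.0
{"slide": [[0.0, 0.0, 0.014], [0.0, 0.0, 0.031], [0.0, 0.0, 0.049], [0.0, 0.0, 0.066], [0.0, 0.0, 0.08]], "spin": [0.0, 0.0, 0.0, 0.0, 0.0], "grip": [0.3, 0.3, 0.3, 0.3, 0.3]}
  -> [ 0.4304  0.055  -0.0005] -73.0
```

Call:
servo_tool --pt "-0.009 -0.024 0" --pt "-0.021 -0.055 0" --pt "-0.032 -0.086 0.001" --pt "-0.044 -0.117 0.001" --pt "-0.053 -0.141 0.001" --spin '[3.2,7.3,11.5,15.6,18.8]' --grip '[0.3,0.3,0.3,0.3,0.3]'

```text
time_s: 20.62
tcp_pos: [0.4513, -0.2456, 0.0808]
ee_rot: [[0.814, -0.581, -0.002], [-0.581, -0.814, 0.001], [-0.002, 0.001, -1.0]]
wrist_force: [0.3, -0.2, -0.6]
gripper_width: 0.702
gripper_force: 0.0
```

Call:
servo_tool --pt "-0.016 -0.02 0" --pt "-0.038 -0.046 0" --pt "-0.059 -0.071 0" --pt "-0.081 -0.097 0" --pt "-0.097 -0.117 0" --spin '[3.2,7.3,11.5,15.6,18.8]' --grip '[0.3,0.3,0.3,0.3,0.3]'

```text
time_s: 21.03
tcp_pos: [0.4401, -0.0942, 0.0812]
ee_rot: [[0.583, -0.812, -0.002], [-0.812, -0.583, -0.0], [-0.001, 0.001, -1.0]]
wrist_force: [0.7, -1.0, -0.3]
gripper_width: 0.699
gripper_force: 0.0
```

Call:
servo_tool --pt "-0.022 -0.014 0" --pt "-0.05 -0.031 0" --pt "-0.078 -0.049 0.001" --pt "-0.106 -0.066 0.001" --pt "-0.128 -0.08 0.001" --spin '[3.2,7.3,11.5,15.6,18.8]' --grip '[0.3,0.3,0.3,0.3,0.3]'

```text
time_s: 21.45
tcp_pos: [0.4304, 0.0564, 0.0803]
ee_rot: [[0.291, -0.957, -0.001], [-0.957, -0.291, -0.0], [0.0, 0.001, -1.0]]
wrist_force: [0.9, -0.3, 0.3]
gripper_width: 0.7
gripper_force: 0.0
```

Call:
servo_tool --pt "0 0 0" --pt "0 0 0" --pt "0 0 0" --pt "0 0 0" --pt "0 0 0" --spin '[0,0,0,0,0]' --grip '[0.3,0.3,0.3,0.3,0.3]'

```text
time_s: 21.87
tcp_pos: [0.4309, 0.0536, 0.0805]
ee_rot: [[0.292, -0.957, -0.001], [-0.957, -0.292, -0.0], [0.0, 0.001, -1.0]]
wrist_force: [0.5, -0.2, 0.0]
gripper_width: 0.7
gripper_force: 0.0
```

Call:
servo_tool --pt "0 0 0.012" --pt "0 0 0.031" --pt "0 0 0.049" --pt "0 0 0.068" --pt "0 0 0.08" --spin '[0,0,0,0,0]' --grip '[0.3,0.3,0.3,0.3,0.3]'

```text
time_s: 22.28
tcp_pos: [0.4303, 0.0533, -0.0007]
ee_rot: [[0.291, -0.957, -0.002], [-0.957, -0.291, -0.001], [0.0, 0.002, -1.0]]
wrist_force: [0.2, 0.4, -0.1]
gripper_width: 0.697
gripper_force: 0.0
```

Call:
servo_tool --pt "0 0 0.003" --pt "0 0 0.006" --pt "0 0 0.009" --pt "0 0 0.012" --pt "0 0 0.012" --spin '[0,0,0,0,0]' --grip '[0.3,0.3,0.3,0.3,0.3]'

```text
time_s: 22.7
tcp_pos: [0.4312, 0.0546, -0.0111]
ee_rot: [[0.293, -0.956, 0.0], [-0.956, -0.293, 0.0], [-0.0, -0.001, -1.0]]
wrist_force: [-0.0, -0.7, -0.3]
gripper_width: 0.701
gripper_force: 0.0
```

Call:
servo_tool --pt "0 0 0" --pt "0 0 0" --pt "0 0 0" --pt "0 0 0" --pt "0 0 0" --spin '[0,0,0,0,0]' --grip '[1,1,1,1,1]'

```text
time_s: 23.12
tcp_pos: [0.4312, 0.0547, -0.0111]
ee_rot: [[0.293, -0.956, 0.0], [-0.956, -0.293, 0.0], [-0.0, -0.0, -1.0]]
wrist_force: [-0.4, 0.1, 1.1]
gripper_width: 0.408
gripper_force: 0.0
```

Call:
servo_tool --pt "0 0 0" --pt "0 0 0" --pt "0 0 0" --pt "0 0 0" --pt "0 0 0" --spin '[0,0,0,0,0]' --grip '[1,1,1,1,1]'

```text
time_s: 23.53
tcp_pos: [0.4311, 0.0546, -0.0112]
ee_rot: [[0.293, -0.956, 0.0], [-0.956, -0.293, 0.0], [0.0, -0.0, -1.0]]
wrist_force: [-0.3, 0.2, 1.2]
gripper_width: 0.223
gripper_force: 30.0
```

Call:
servo_tool --pt "0 0 -0.005" --pt "0 0 -0.02" --pt "0 0 -0.045" --pt "0 0 -0.075" --pt "0 0 -0.1" --spin '[0,0,0,0,0]' --grip '[1,1,1,1,1]'

```text
time_s: 23.95
tcp_pos: [0.431, 0.0545, 0.0905]
ee_rot: [[0.293, -0.956, 0.0], [-0.956, -0.293, -0.0], [0.0, -0.0, -1.0]]
wrist_force: [1.8, -0.3, -0.6]
gripper_width: 0.224
gripper_force: 30.0
```

Call:
servo_tool --pt "0 0 0" --pt "0 0 0" --pt "0 0 0" --pt "0 0 0" --pt "0 0 0" --spin '[0,0,0,0,0]' --grip '[1,1,1,1,1]'

```text
time_s: 24.37
tcp_pos: [0.4302, 0.0542, 0.0876]
ee_rot: [[0.293, -0.956, -0.003], [-0.956, -0.293, -0.001], [0.0, 0.003, -1.0]]
wrist_force: [0.2, -0.6, -0.2]
gripper_width: 0.226
gripper_force: 30.0
```

```bash
python3 - <<'E'
from plan import plan
from h import *
plan([(.4259,-.3496,.088,1000-196.5 if 0 else 163.5,1)])
c=capture("top")
a=c["pixels"]; b=capture("scene")["pixels"]
cv2.imwrite("pics/t2.png",np.vstack([cv2.resize(a[260:360,430:630],None,fx=3,fy=3),cv2.resize(b[120:310,50:400],(600,326))]))
print(tip_of("tuner_a","top"))
E
```

```text
now [0.4302 0.0542 0.0876] -73.0 t 24.37 j6 -12 w 0.226
{"slide": [[0.013, 0.004, -0.0], [0.03, 0.009, -0.0], [0.047, 0.015, -0.0], [0.064, 0.02, -0.0], [0.077, 0.024, -0.0]], "spin": [4.2, 9.6, 15.1, 20.5, 24.7], "grip": [1, 1, 1, 1, 1]}
{"slide": [[0.014, -0.002, -0.0], [0.031, -0.004, -0.0], [0.049, -0.006, -0.0], [0.066, -0.008, -0.0], [0.08, -0.01, -0.0]], "spin": [4.2, 9.6, 15.1, 20.5, 24.7], "grip": [1, 1, 1, 1, 1]}
{"slide": [[0.012, -0.007, -0.0], [0.027, -0.016, -0.0], [0.042, -0.026, -0.0], [0.057, -0.035, -0.0], [0.069, -0.042, -0.0]], "spin": [4.2, 9.6, 15.1, 20.5, 24.7], "grip": [1, 1, 1, 1, 1]}
{"slide": [[0.008, -0.012, -0.0], [0.018, -0.027, -0.0], [0.027, -0.041, -0.0], [0.037, -0.056, -0.0], [0.045, -0.068, -0.0]], "spin": [4.2, 9.6, 15.1, 20.5, 24.7], "grip": [1, 1, 1, 1, 1]}
{"slide": [[0.002, -0.013, -0.0], [0.005, -0.031, -0.0], [0.007, -0.048, -0.0], [0.01, -0.066, -0.0], [0.012, -0.079, -0.0]], "spin": [4.2, 9.6, 15.1, 20.5, 24.7], "grip": [1, 1, 1, 1, 1]}
  -> [ 0.4261 -0.3493  0.0876] -196.5
[{'point': [0.4592, -0.4002, 0.0076], 'conf': 0.54}]
```

View pics/t2.png

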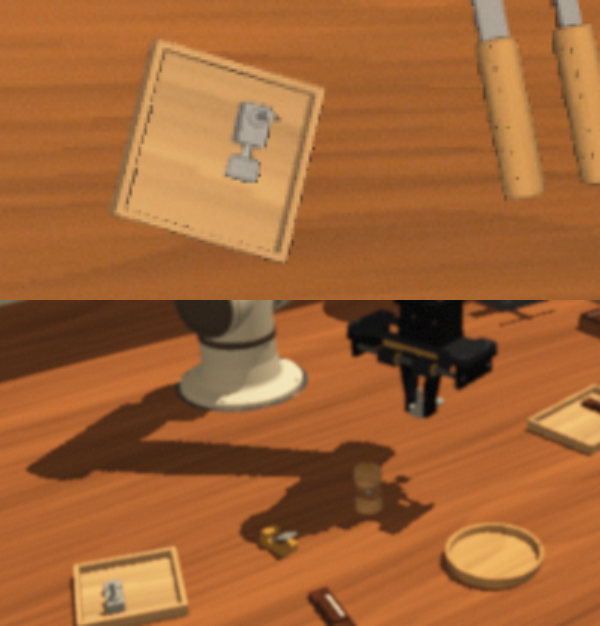

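Tuner B stands upright in the square tray (upper picture near (250,140)), well clear of the left half. Tuner A is held; taking it there.

Call:
servo_tool --pt "0.013 0.004 0" --pt "0.03 0.009 0" --pt "0.047 0.015 0" --pt "0.064 0.02 0" --pt "0.077 0.024 0" --spin '[4.2,9.6,15.1,20.5,24.7]' --grip '[1,1,1,1,1]'

```text
time_s: 24.93
tcp_pos: [0.4303, -0.0271, 0.0883]
ee_rot: [[-0.138, -0.99, -0.001], [-0.99, 0.138, -0.0], [0.001, 0.001, -1.0]]
wrist_force: [0.8, -0.7, -1.5]
gripper_width: 0.227
gripper_force: 30.0
```

Call:
servo_tool --pt "0.014 -0.002 0" --pt "0.031 -0.004 0" --pt "0.049 -0.006 0" --pt "0.066 -0.008 0" --pt "0.08 -0.01 0" --spin '[4.2,9.6,15.1,20.5,24.7]' --grip '[1,1,1,1,1]'

```text
time_s: 25.35
tcp_pos: [0.4295, -0.1077, 0.0883]
ee_rot: [[-0.539, -0.842, -0.001], [-0.842, 0.539, -0.0], [0.001, 0.001, -1.0]]
wrist_force: [-0.4, 0.1, 0.2]
gripper_width: 0.223
gripper_force: 30.0
```

Call:
servo_tool --pt "0.012 -0.007 0" --pt "0.027 -0.016 0" --pt "0.042 -0.026 0" --pt "0.057 -0.035 0" --pt "0.069 -0.042 0" --spin '[4.2,9.6,15.1,20.5,24.7]' --grip '[1,1,1,1,1]'

```text
time_s: 25.77
tcp_pos: [0.4282, -0.1885, 0.0883]
ee_rot: [[-0.842, -0.54, -0.001], [-0.54, 0.842, 0.0], [0.001, 0.001, -1.0]]
wrist_force: [-0.0, -0.3, -1.0]
gripper_width: 0.228
gripper_force: 30.0
```

Call:
servo_tool --pt "0.008 -0.012 0" --pt "0.018 -0.027 0" --pt "0.027 -0.041 0" --pt "0.037 -0.056 0" --pt "0.045 -0.068 0" --spin '[4.2,9.6,15.1,20.5,24.7]' --grip '[1,1,1,1,1]'

```text
time_s: 26.18
tcp_pos: [0.4274, -0.27, 0.0882]
ee_rot: [[-0.99, -0.139, -0.001], [-0.139, 0.99, 0.0], [0.001, 0.0, -1.0]]
wrist_force: [0.9, -0.2, -0.5]
gripper_width: 0.228
gripper_force: 30.0
```

Call:
servo_tool --pt "0.002 -0.013 0" --pt "0.005 -0.031 0" --pt "0.007 -0.048 0" --pt "0.01 -0.066 0" --pt "0.012 -0.079 0" --spin '[4.2,9.6,15.1,20.5,24.7]' --grip '[1,1,1,1,1]'

```text
time_s: 26.6
tcp_pos: [0.4268, -0.3501, 0.0881]
ee_rot: [[-0.958, 0.288, -0.001], [0.288, 0.958, 0.0], [0.001, -0.0, -1.0]]
wrist_force: [0.5, 0.2, -0.0]
gripper_width: 0.229
gripper_force: 30.0
```

Call:
servo_tool --pt "0 0 0" --pt "0 0 0.005" --pt "0 0 0.02" --pt "0 0 0.04" --pt "0 0 0.06" --spin '[0,0,0,0,0]' --grip '[1,1,1,1,1]'

```text
time_s: 27.02
tcp_pos: [0.4272, -0.348, 0.0281]
ee_rot: [[-0.96, 0.281, 0.001], [0.281, 0.96, -0.0], [-0.001, 0.0, -1.0]]
wrist_force: [0.7, -0.8, -0.3]
gripper_width: 0.227
gripper_force: 30.0
```

Call:
servo_tool --pt "0 0 0" --pt "0 0 0" --pt "0 0 0" --pt "0 0 0" --pt "0 0 0" --spin '[0,0,0,0,0]' --grip '[1,1,1,1,1]'

```text
time_s: 27.43
tcp_pos: [0.428, -0.3491, 0.03]
ee_rot: [[-0.959, 0.283, 0.002], [0.283, 0.959, -0.001], [-0.002, -0.0, -1.0]]
wrist_force: [-0.2, 0.1, -0.9]
gripper_width: 0.225
gripper_force: 30.0
```

Call:
servo_tool --pt "0 0 0.008" --pt "0 0 0.016" --pt "0 0 0.024" --pt "0 0 0.03" --pt "0 0 0.034" --spin '[0,0,0,0,0]' --grip '[1,1,1,1,1]'

```text
time_s: 27.85
tcp_pos: [0.4263, -0.3486, -0.0064]
ee_rot: [[-0.959, 0.283, -0.002], [0.283, 0.959, 0.001], [0.003, 0.0, -1.0]]
wrist_force: [-6.5, 10.2, 36.5]
gripper_width: 0.227
gripper_force: 30.0
```

Call:
servo_tool --pt "0 0 0" --pt "0 0 0" --pt "0 0 0" --pt "0 0 0" --pt "0 0 0" --spin '[0,0,0,0,0]' --grip '[1,1,1,1,1]'

```text
time_s: 28.27
tcp_pos: [0.4271, -0.3489, -0.0053]
ee_rot: [[-0.959, 0.283, 0.0], [0.283, 0.959, 0.0], [-0.0, 0.0, -1.0]]
wrist_force: [0.8, 0.2, -0.9]
gripper_width: 0.224
gripper_force: 30.0
```

Call:
servo_tool --pt "0 0 0" --pt "0 0 0" --pt "0 0 0" --pt "0 0 0" --pt "0 0 0" --spin '[0,0,0,0,0]' --grip '[0.66,0.66,0.66,0.66,0.66]'

```text
time_s: 28.68
tcp_pos: [0.4272, -0.3489, -0.0052]
ee_rot: [[-0.959, 0.283, 0.0], [0.283, 0.959, -0.0], [-0.0, -0.0, -1.0]]
wrist_force: [-0.2, -0.2, 0.8]
gripper_width: 0.338
gripper_force: 0.0
```

Call:
servo_tool --pt "0 0 -0.005" --pt "0 0 -0.02" --pt "0 0 -0.045" --pt "0 0 -0.075" --pt "0 0 -0.1" --spin '[0,0,0,0,0]' --grip '[0.66,0.66,0.66,0.66,0.66]'

```text
time_s: 29.1
tcp_pos: [0.4272, -0.349, 0.0967]
ee_rot: [[-0.959, 0.283, 0.001], [0.283, 0.959, -0.001], [-0.001, -0.0, -1.0]]
wrist_force: [0.7, 0.7, 0.3]
gripper_width: 0.337
gripper_force: 0.0
```

Call:
servo_tool --pt "0 0 0" --pt "0 0 0" --pt "0 0 0" --pt "0 0 0" --pt "0 0 0" --spin '[0,0,0,0,0]' --grip '[0.2,0.2,0.2,0.2,0.2]'

```text
time_s: 29.52
tcp_pos: [0.4263, -0.3485, 0.0935]
ee_rot: [[-0.959, 0.284, -0.002], [0.284, 0.959, 0.001], [0.003, 0.0, -1.0]]
wrist_force: [-0.2, -0.3, 0.6]
gripper_width: 0.632
gripper_force: 0.0
```

```bash
python3 plan.py "[(.450,-.0445,.095,None,.2),(.450,-.0445,.0125,None,.2)]"
```

```text
now [ 0.4263 -0.3485  0.0935] 163.5 t 29.52 j6 -84 w 0.632
{"slide": [[0.005, 0.025, -0.0], [0.012, 0.058, -0.0], [0.02, 0.091, -0.001], [0.027, 0.124, -0.001], [0.032, 0.149, -0.001]], "spin": [-0.0, -0.0, -0.0, -0.0, -0.0], "grip": [0.2, 0.2, 0.2, 0.2, 0.2]}
{"slide": [[0.005, 0.025, -0.0], [0.012, 0.058, -0.0], [0.019, 0.091, -0.0], [0.026, 0.124, -0.0], [0.031, 0.149, -0.0]], "spin": [-0.0, -0.0, -0.0, -0.0, -0.0], "grip": [0.2, 0.2, 0.2, 0.2, 0.2]}
  -> [ 0.4504 -0.0448  0.0945] 163.5
{"slide": [[0.0, 0.0, 0.014], [0.0, 0.0, 0.032], [0.0, 0.0, 0.05], [0.0, 0.0, 0.068], [0.0, 0.0, 0.082]], "spin": [-0.0, -0.0, -0.0, -0.0, -0.0], "grip": [0.2, 0.2, 0.2, 0.2, 0.2]}
  -> [ 0.4504 -0.0448  0.0125] 163.5
```

Call:
servo_tool --pt "0.005 0.025 0" --pt "0.012 0.058 0" --pt "0.02 0.091 0" --pt "0.027 0.124 0" --pt "0.032 0.149 0" --spin '[0,0,0,0,0]' --grip '[0.2,0.2,0.2,0.2,0.2]'

```text
time_s: 29.93
tcp_pos: [0.4378, -0.195, 0.0939]
ee_rot: [[-0.959, 0.283, -0.002], [0.283, 0.959, 0.0], [0.002, -0.0, -1.0]]
wrist_force: [0.2, -1.1, 0.7]
gripper_width: 0.796
gripper_force: 0.0
```

Call:
servo_tool --pt "0.005 0.025 0" --pt "0.012 0.058 0" --pt "0.019 0.091 0" --pt "0.026 0.124 0" --pt "0.03 0.149 0" --spin '[0,0,0,0,0]' --grip '[0.2,0.2,0.2,0.2,0.2]'

```text
time_s: 30.35
tcp_pos: [0.4515, -0.0436, 0.0941]
ee_rot: [[-0.959, 0.282, -0.002], [0.282, 0.959, -0.0], [0.001, -0.001, -1.0]]
wrist_force: [0.1, 0.1, 0.2]
gripper_width: 0.804
gripper_force: 0.0
```

Call:
servo_tool --pt "0 0 0" --pt "0 0 0" --pt "0 0 0" --pt "0 0 0" --pt "0 0 0" --spin '[0,0,0,0,0]' --grip '[0.2,0.2,0.2,0.2,0.2]'

```text
time_s: 30.77
tcp_pos: [0.4517, -0.0464, 0.0945]
ee_rot: [[-0.959, 0.285, -0.001], [0.285, 0.959, -0.0], [0.001, -0.0, -1.0]]
wrist_force: [0.4, 0.7, 0.1]
gripper_width: 0.801
gripper_force: 0.0
```

Call:
servo_tool --pt "0 0 0.01" --pt "0 0 0.03" --pt "0 0 0.05" --pt "0 0 0.07" --pt "0 0 0.082" --spin '[0,0,0,0,0]' --grip '[0.2,0.2,0.2,0.2,0.2]'

```text
time_s: 31.18
tcp_pos: [0.4509, -0.0467, 0.011]
ee_rot: [[-0.958, 0.286, -0.003], [0.286, 0.958, -0.0], [0.002, -0.001, -1.0]]
wrist_force: [0.5, 0.7, 0.0]
gripper_width: 0.8
gripper_force: 0.0
```

Call:
servo_tool --pt "0 0 0" --pt "0 0 0" --pt "0 0 0" --pt "0 0 0" --pt "0 0 0" --spin '[0,0,0,0,0]' --grip '[0.3,0.3,0.4,0.4,0.4]'

```text
time_s: 31.6
tcp_pos: [0.4528, -0.0455, 0.0137]
ee_rot: [[-0.959, 0.284, 0.002], [0.284, 0.959, 0.0], [-0.002, 0.001, -1.0]]
wrist_force: [-0.3, -0.6, -0.5]
gripper_width: 0.617
gripper_force: 0.0
```

Call:
servo_tool --pt "0 0 0" --pt "0 0 0" --pt "0 0 0" --pt "0 0 0" --pt "0 0 0" --spin '[0,0,0,0,0]' --grip '[0.48,0.52,0.56,0.6,0.65]'

```text
time_s: 32.02
tcp_pos: [0.4521, -0.0455, 0.0128]
ee_rot: [[-0.959, 0.283, 0.0], [0.283, 0.959, -0.0], [-0.0, -0.0, -1.0]]
wrist_force: [-0.4, -0.8, 0.4]
gripper_width: 0.4
gripper_force: 30.0
```

Call:
servo_tool --pt "0 0 0" --pt "0 0 0" --pt "0 0 0" --pt "0 0 0" --pt "0 0 0" --spin '[0,0,0,0,0]' --grip '[1,1,1,1,1]'

```text
time_s: 32.43
tcp_pos: [0.4521, -0.0455, 0.0128]
ee_rot: [[-0.959, 0.283, 0.0], [0.283, 0.959, -0.0], [-0.0, -0.0, -1.0]]
wrist_force: [-0.1, -1.3, 2.4]
gripper_width: 0.401
gripper_force: 30.0
```

Call:
servo_tool --pt "0 0 -0.003" --pt "0 0 -0.012" --pt "0 0 -0.03" --pt "0 0 -0.05" --pt "0 0 -0.06" --spin '[0,0,0,0,0]' --grip '[1,1,1,1,1]'

```text
time_s: 32.85
tcp_pos: [0.4532, -0.0453, 0.0752]
ee_rot: [[-0.959, 0.283, 0.003], [0.283, 0.959, 0.0], [-0.003, 0.001, -1.0]]
wrist_force: [-0.6, -0.3, 0.1]
gripper_width: 0.402
gripper_force: 30.0
```

Call:
servo_tool --pt "0 0 0" --pt "0 0 0" --pt "0 0 0" --pt "0 0 0" --pt "0 0 0" --spin '[0,0,0,0,0]' --grip '[1,1,1,1,1]'

```text
time_s: 33.27
tcp_pos: [0.4514, -0.0456, 0.0719]
ee_rot: [[-0.959, 0.284, -0.002], [0.284, 0.959, -0.0], [0.002, -0.001, -1.0]]
wrist_force: [-0.1, -0.4, -0.5]
gripper_width: 0.404
gripper_force: 30.0
```

```bash
python3 - <<'E'
from plan import plan
from h import *
plan([(.642,.006,.073,None,1)])
a=capture("top")["pixels"]; b=capture("scene")["pixels"]
cv2.imwrite("pics/t3.png",np.vstack([cv2.resize(a[260:360,430:630],None,fx=3,fy=3),cv2.resize(b[120:310,50:400],(600,326))]))
E
```

```text
now [ 0.4514 -0.0456  0.0719] 163.5 t 33.27 j6 -121 w 0.404
{"slide": [[-0.014, 0.009, -0.0], [-0.033, 0.02, -0.0], [-0.051, 0.032, -0.001], [-0.07, 0.043, -0.001], [-0.084, 0.052, -0.001]], "spin": [-0.0, -0.0, -0.0, -0.0, -0.0], "grip": [1, 1, 1, 1, 1]}
{"slide": [[-0.014, 0.009, -0.0], [-0.033, 0.02, -0.0], [-0.051, 0.032, -0.0], [-0.07, 0.043, -0.0], [-0.084, 0.052, -0.0]], "spin": [-0.0, -0.0, -0.0, -0.0, -0.0], "grip": [1, 1, 1, 1, 1]}
  -> [0.642  0.0065 0.0729] 163.5
```

View pics/t3.png

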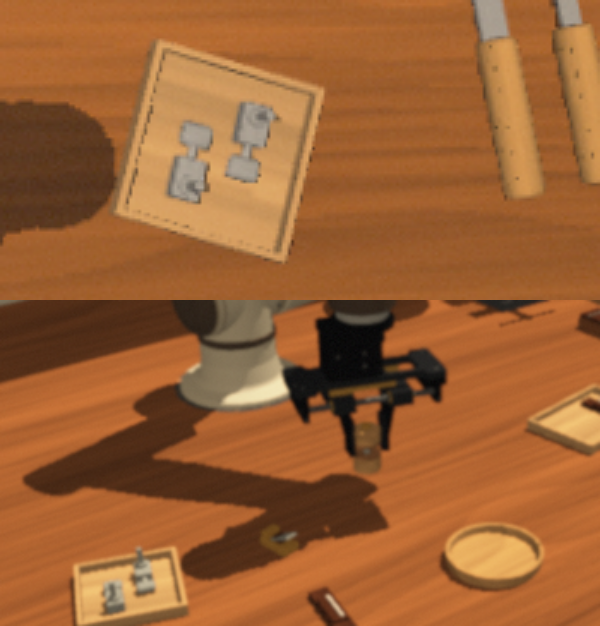

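Both tuners stand upright in the square tray (about (190,160) and (248,140)); the clamp hangs upright in the fingers. On to the dish.

Call:
servo_tool --pt "-0.01 0.006 0" --pt "-0.028 0.017 0" --pt "-0.048 0.03 0" --pt "-0.068 0.042 0" --pt "-0.084 0.052 0" --spin '[0,0,0,0,0]' --grip '[1,1,1,1,1]'

```text
time_s: 33.78
tcp_pos: [0.5489, -0.0191, 0.0723]
ee_rot: [[-0.959, 0.283, -0.0], [0.283, 0.959, -0.0], [-0.0, -0.0, -1.0]]
wrist_force: [-0.1, 0.6, -1.4]
gripper_width: 0.4
gripper_force: 30.0
```

Call:
servo_tool --pt "-0.018 0.011 0" --pt "-0.038 0.023 0" --pt "-0.058 0.036 0" --pt "-0.075 0.046 0" --pt "-0.084 0.052 0" --spin '[0,0,0,0,0]' --grip '[1,1,1,1,1]'

```text
time_s: 34.2
tcp_pos: [0.6447, 0.0071, 0.0717]
ee_rot: [[-0.959, 0.283, 0.0], [0.283, 0.959, -0.0], [-0.0, -0.0, -1.0]]
wrist_force: [1.0, 0.6, -1.2]
gripper_width: 0.402
gripper_force: 30.0
```

Call:
servo_tool --pt "0 0 0.005" --pt "0 0 0.015" --pt "0 0 0.027" --pt "0 0 0.038" --pt "0 0 0.044" --spin '[0,0,0,0,0]' --grip '[1,1,1,1,1]'

```text
time_s: 34.62
tcp_pos: [0.6403, 0.0061, 0.0261]
ee_rot: [[-0.959, 0.284, -0.004], [0.284, 0.959, -0.001], [0.004, -0.002, -1.0]]
wrist_force: [0.2, 0.7, -1.3]
gripper_width: 0.401
gripper_force: 30.0
```

Call:
servo_tool --pt "0 0 0" --pt "0 0 0" --pt "0 0 0" --pt "0 0 0" --pt "0 0 0" --spin '[0,0,0,0,0]' --grip '[1,1,1,1,1]'

```text
time_s: 35.03
tcp_pos: [0.6431, 0.0067, 0.0295]
ee_rot: [[-0.959, 0.283, 0.001], [0.283, 0.959, 0.0], [-0.001, 0.001, -1.0]]
wrist_force: [-0.1, 0.3, 0.2]
gripper_width: 0.399
gripper_force: 30.0
```

Call:
servo_tool --pt "0 0 0.002" --pt "0 0 0.005" --pt "0 0 0.007" --pt "0 0 0.009" --pt "0 0 0.01" --spin '[0,0,0,0,0]' --grip '[1,1,1,1,1]'

```text
time_s: 35.45
tcp_pos: [0.6424, 0.0066, 0.0182]
ee_rot: [[-0.959, 0.283, -0.001], [0.283, 0.959, -0.0], [0.001, -0.0, -1.0]]
wrist_force: [-0.1, 0.6, -0.1]
gripper_width: 0.394
gripper_force: 30.0
```

Call:
servo_tool --pt "0 0 0" --pt "0 0 0" --pt "0 0 0" --pt "0 0 0" --pt "0 0 0" --spin '[0,0,0,0,0]' --grip '[1,1,1,1,1]'

```text
time_s: 35.87
tcp_pos: [0.6428, 0.0066, 0.0189]
ee_rot: [[-0.959, 0.283, 0.0], [0.283, 0.959, 0.0], [-0.0, 0.0, -1.0]]
wrist_force: [0.2, 0.4, -1.6]
gripper_width: 0.399
gripper_force: 30.0
```

Call:
servo_tool --pt "0 0 0.0005" --pt "0 0 0.001" --pt "0 0 0.001" --pt "0 0 0.001" --pt "0 0 0.001" --spin '[0,0,0,0,0]' --grip '[1,1,1,1,1]'

```text
time_s: 36.28
tcp_pos: [0.6428, 0.0066, 0.0179]
ee_rot: [[-0.959, 0.283, 0.0], [0.283, 0.959, 0.0], [-0.0, 0.0, -1.0]]
wrist_force: [0.1, 0.1, 0.7]
gripper_width: 0.399
gripper_force: 30.0
```

Call:
servo_tool --pt "0 0 0" --pt "0 0 0" --pt "0 0 0" --pt "0 0 0" --pt "0 0 0" --spin '[0,0,0,0,0]' --grip '[0.58,0.55,0.5,0.4,0.3]'

```text
time_s: 36.7
tcp_pos: [0.6427, 0.0066, 0.0177]
ee_rot: [[-0.959, 0.283, 0.0], [0.283, 0.959, 0.0], [-0.0, 0.0, -1.0]]
wrist_force: [-0.2, 0.1, -0.1]
gripper_width: 0.572
gripper_force: 0.0
```

Call:
servo_tool --pt "0 0 0" --pt "0 0 0" --pt "0 0 0" --pt "0 0 0" --pt "0 0 0" --spin '[0,0,0,0,0]' --grip '[0.2,0.2,0.2,0.2,0.2]'

```text
time_s: 37.12
tcp_pos: [0.6427, 0.0066, 0.0178]
ee_rot: [[-0.959, 0.283, 0.0], [0.283, 0.959, 0.0], [-0.0, 0.0, -1.0]]
wrist_force: [0.3, -0.4, 0.2]
gripper_width: 0.796
gripper_force: 0.0
```

Call:
servo_tool --pt "0 0 -0.008" --pt "0 0 -0.022" --pt "0 0 -0.04" --pt "0 0 -0.06" --pt "0 0 -0.07" --spin '[0,0,0,0,0]' --grip '[0.2,0.2,0.2,0.2,0.2]'

```text
time_s: 37.53
tcp_pos: [0.6442, 0.0067, 0.091]
ee_rot: [[-0.959, 0.283, 0.004], [0.283, 0.959, 0.0], [-0.004, 0.002, -1.0]]
wrist_force: [1.0, -0.5, 0.6]
gripper_width: 0.8
gripper_force: 0.0
```

Call:
servo_tool --pt "0 0 0" --pt "0 0 0" --pt "0 0 0" --pt "0 0 0" --pt "0 0 0" --spin '[0,0,0,0,0]' --grip '[0.3,0.3,0.3,0.3,0.3]'

```text
time_s: 37.95
tcp_pos: [0.642, 0.0065, 0.0864]
ee_rot: [[-0.959, 0.284, -0.002], [0.284, 0.959, -0.0], [0.002, -0.001, -1.0]]
wrist_force: [0.9, -0.2, -0.6]
gripper_width: 0.703
gripper_force: 0.0
```

```bash
python3 plan.py "[(.616,-.204,.088,172.3,.3),(.616,-.204,.003,172.3,.3)]"
```

```text
now [0.642  0.0065 0.0864] 163.5 t 37.95 j6 -121 w 0.703
{"slide": [[-0.003, -0.018, -0.0], [-0.007, -0.041, -0.0], [-0.01, -0.064, -0.001], [-0.014, -0.087, -0.001], [-0.017, -0.105, -0.001]], "spin": [-0.7, -1.7, -2.7, -3.7, -4.4], "grip": [0.3, 0.3, 0.3, 0.3, 0.3]}
{"slide": [[-0.002, -0.018, -0.0], [-0.004, -0.041, -0.0], [-0.006, -0.064, -0.001], [-0.008, -0.087, -0.001], [-0.01, -0.105, -0.001]], "spin": [-0.7, -1.7, -2.7, -3.7, -4.4], "grip": [0.3, 0.3, 0.3, 0.3, 0.3]}
  -> [ 0.6163 -0.2038  0.0884] 172.3
{"slide": [[0.0, -0.0, 0.014], [0.0, -0.0, 0.033], [0.0, -0.0, 0.052], [0.0, -0.0, 0.071], [0.0, -0.0, 0.085]], "spin": [0.0, 0.0, 0.0, 0.0, 0.0], "grip": [0.3, 0.3, 0.3, 0.3, 0.3]}
  -> [ 0.6163 -0.2038  0.0034] 172.3
```

Call:
servo_tool --pt "-0.003 -0.018 0" --pt "-0.007 -0.041 0" --pt "-0.01 -0.064 0" --pt "-0.014 -0.087 0" --pt "-0.017 -0.105 0" --spin '[-0.7,-1.7,-2.7,-3.7,-4.4]' --grip '[0.3,0.3,0.3,0.3,0.3]'

```text
time_s: 38.37
tcp_pos: [0.6285, -0.1003, 0.0869]
ee_rot: [[-0.978, 0.209, -0.002], [0.209, 0.978, -0.0], [0.002, -0.001, -1.0]]
wrist_force: [-0.1, -0.4, 0.1]
gripper_width: 0.698
gripper_force: 0.0
```

Call:
servo_tool --pt "-0.002 -0.018 0" --pt "-0.004 -0.041 0" --pt "-0.006 -0.064 0" --pt "-0.008 -0.087 0" --pt "-0.01 -0.105 0" --spin '[-0.7,-1.7,-2.7,-3.7,-4.4]' --grip '[0.3,0.3,0.3,0.3,0.3]'

```text
time_s: 38.78
tcp_pos: [0.6163, -0.2052, 0.0868]
ee_rot: [[-0.991, 0.133, -0.002], [0.133, 0.991, 0.0], [0.002, -0.0, -1.0]]
wrist_force: [-0.4, -1.1, 0.3]
gripper_width: 0.697
gripper_force: 0.0
```

Call:
servo_tool --pt "0 0 0.01" --pt "0 0 0.03" --pt "0 0 0.052" --pt "0 0 0.072" --pt "0 0 0.085" --spin '[0,0,0,0,0]' --grip '[0.3,0.3,0.3,0.3,0.3]'

```text
time_s: 39.2
tcp_pos: [0.6152, -0.2029, -0.0006]
ee_rot: [[-0.991, 0.134, -0.005], [0.134, 0.991, 0.001], [0.005, 0.0, -1.0]]
wrist_force: [0.7, -0.1, -0.9]
gripper_width: 0.701
gripper_force: 0.0
```

Call:
servo_tool --pt "0 0 0.002" --pt "0 0 0.006" --pt "0 0 0.01" --pt "0 0 0.013" --pt "0 0 0.014" --spin '[0,0,0,0,0]' --grip '[0.3,0.3,0.3,0.3,0.3]'

```text
time_s: 39.62
tcp_pos: [0.6173, -0.2035, -0.011]
ee_rot: [[-0.991, 0.133, 0.001], [0.133, 0.991, -0.0], [-0.001, 0.0, -1.0]]
wrist_force: [-0.3, -0.0, 0.4]
gripper_width: 0.697
gripper_force: 0.0
```

Call:
servo_tool --pt "0 0 0" --pt "0 0 0" --pt "0 0 0" --pt "0 0 0" --pt "0 0 0" --spin '[0,0,0,0,0]' --grip '[1,1,1,1,1]'

```text
time_s: 40.03
tcp_pos: [0.6172, -0.2037, -0.0109]
ee_rot: [[-0.991, 0.133, 0.001], [0.133, 0.991, -0.0], [-0.001, 0.0, -1.0]]
wrist_force: [-0.2, 0.8, 0.1]
gripper_width: 0.406
gripper_force: 0.0
```

Call:
servo_tool --pt "0 0 0" --pt "0 0 0" --pt "0 0 0" --pt "0 0 0" --pt "0 0 0" --spin '[0,0,0,0,0]' --grip '[1,1,1,1,1]'

```text
time_s: 40.45
tcp_pos: [0.6171, -0.2037, -0.0111]
ee_rot: [[-0.991, 0.133, 0.0], [0.133, 0.991, -0.0], [-0.0, -0.0, -1.0]]
wrist_force: [0.3, -0.9, 1.6]
gripper_width: 0.266
gripper_force: 30.0
```

Call:
servo_tool --pt "0 0 -0.005" --pt "0 0 -0.02" --pt "0 0 -0.05" --pt "0 0 -0.085" --pt "0 0 -0.11" --spin '[0,0,0,0,0]' --grip '[1,1,1,1,1]'

```text
time_s: 40.87
tcp_pos: [0.6179, -0.204, 0.1017]
ee_rot: [[-0.991, 0.133, 0.002], [0.133, 0.991, -0.001], [-0.003, -0.001, -1.0]]
wrist_force: [0.8, -0.3, 0.3]
gripper_width: 0.266
gripper_force: 30.0
```

Call:
servo_tool --pt "0 0 0" --pt "0 0 0" --pt "0 0 0" --pt "0 0 0" --pt "0 0 0" --spin '[0,0,0,0,0]' --grip '[1,1,1,1,1]'

```text
time_s: 41.28
tcp_pos: [0.6161, -0.2036, 0.0971]
ee_rot: [[-0.991, 0.134, -0.003], [0.134, 0.991, 0.0], [0.003, 0.0, -1.0]]
wrist_force: [0.3, -0.3, -0.3]
gripper_width: 0.274
gripper_force: 30.0
```

```bash
python3 - <<'E'
from plan import plan
from h import *
plan([(.4556,.3296,.098,190,1)])
a=capture("top")["pixels"]; b=capture("scene")["pixels"]
cv2.imwrite("pics/t4.png",np.vstack([cv2.resize(a[160:260,210:410],None,fx=3,fy=3),cv2.resize(b[170:330,150:450],(600,320))]))
E
```

```text
now [ 0.6161 -0.2036  0.0971] 172.3 t 41.28 j6 -94 w 0.274
{"slide": [[0.01, 0.022, -0.0], [0.023, 0.05, -0.0], [0.035, 0.077, -0.0], [0.048, 0.105, -0.0], [0.058, 0.127, -0.0]], "spin": [-0.7, -1.7, -2.7, -3.7, -4.4], "grip": [1, 1, 1, 1, 1]}
{"slide": [[0.008, 0.022, -0.0], [0.018, 0.051, -0.0], [0.029, 0.079, -0.0], [0.039, 0.108, -0.0], [0.047, 0.13, -0.0]], "spin": [-0.7, -1.7, -2.7, -3.7, -4.4], "grip": [1, 1, 1, 1, 1]}
{"slide": [[0.006, 0.023, -0.0], [0.015, 0.053, -0.0], [0.023, 0.082, -0.001], [0.032, 0.112, -0.001], [0.038, 0.135, -0.001]], "spin": [-0.8, -1.8, -2.7, -3.7, -4.5], "grip": [1, 1, 1, 1, 1]}
{"slide": [[0.005, 0.023, 0.0], [0.011, 0.053, 0.0], [0.016, 0.083, 0.0], [0.022, 0.113, 0.0], [0.027, 0.136, 0.0]], "spin": [-0.7, -1.7, -2.7, -3.7, -4.4], "grip": [1, 1, 1, 1, 1]}
  -> [0.4552 0.3294 0.0981] 190.0
```

View pics/t4.png

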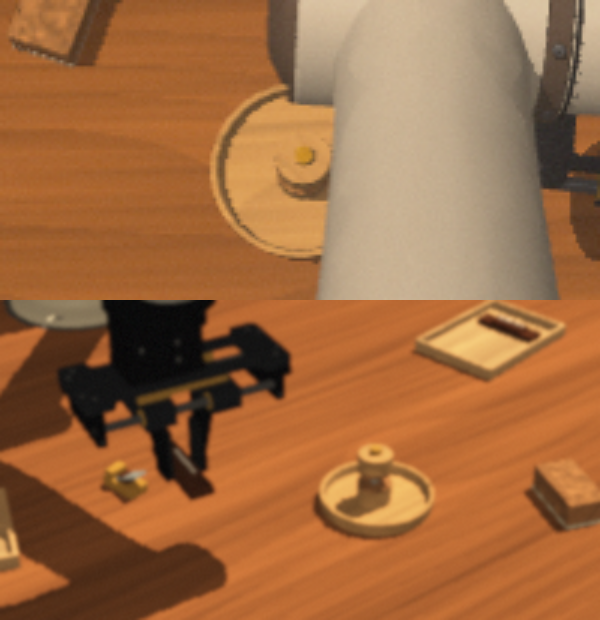

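Clamp stands in the dish ((375,480) lower picture), bridge A is held. Carrying it to the oblong tray.

Call:
servo_tool --pt "0.01 0.022 0" --pt "0.023 0.05 0" --pt "0.035 0.077 0" --pt "0.048 0.105 0" --pt "0.058 0.127 0" --spin '[-0.7,-1.7,-2.7,-3.7,-4.4]' --grip '[1,1,1,1,1]'

```text
time_s: 41.8
tcp_pos: [0.5755, -0.0685, 0.0982]
ee_rot: [[-0.998, 0.056, -0.001], [0.056, 0.998, 0.0], [0.001, -0.0, -1.0]]
wrist_force: [0.3, 0.4, -0.6]
gripper_width: 0.27
gripper_force: 30.0
```

Call:
servo_tool --pt "0.008 0.022 0" --pt "0.018 0.051 0" --pt "0.029 0.079 0" --pt "0.039 0.108 0" --pt "0.047 0.13 0" --spin '[-0.7,-1.7,-2.7,-3.7,-4.4]' --grip '[1,1,1,1,1]'

```text
time_s: 42.22
tcp_pos: [0.5361, 0.0641, 0.0984]
ee_rot: [[-1.0, -0.022, -0.001], [-0.022, 1.0, -0.0], [0.001, -0.0, -1.0]]
wrist_force: [0.1, -0.1, 0.6]
gripper_width: 0.268
gripper_force: 30.0
```

Call:
servo_tool --pt "0.006 0.023 0" --pt "0.015 0.053 0" --pt "0.023 0.082 0" --pt "0.032 0.112 0" --pt "0.038 0.135 0" --spin '[-0.8,-1.8,-2.7,-3.7,-4.5]' --grip '[1,1,1,1,1]'

```text
time_s: 42.63
tcp_pos: [0.4954, 0.1984, 0.0984]
ee_rot: [[-0.995, -0.1, -0.0], [-0.1, 0.995, -0.0], [0.001, -0.0, -1.0]]
wrist_force: [0.9, 0.6, -0.7]
gripper_width: 0.266
gripper_force: 30.0
```

Call:
servo_tool --pt "0.005 0.023 0" --pt "0.011 0.053 0" --pt "0.016 0.083 0" --pt "0.022 0.113 0" --pt "0.027 0.136 0" --spin '[-0.7,-1.7,-2.7,-3.7,-4.4]' --grip '[1,1,1,1,1]'

```text
time_s: 43.05
tcp_pos: [0.4554, 0.3313, 0.0984]
ee_rot: [[-0.984, -0.176, -0.0], [-0.176, 0.984, -0.0], [0.0, -0.0, -1.0]]
wrist_force: [-0.3, -0.1, -0.7]
gripper_width: 0.266
gripper_force: 30.0
```

Call:
servo_tool --pt "0 0 0.01" --pt "0 0 0.03" --pt "0 0 0.052" --pt "0 0 0.072" --pt "0 0 0.085" --spin '[0,0,0,0,0]' --grip '[1,1,1,1,1]'

```text
time_s: 43.47
tcp_pos: [0.4551, 0.3278, 0.0111]
ee_rot: [[-0.985, -0.174, -0.003], [-0.174, 0.985, -0.003], [0.003, -0.002, -1.0]]
wrist_force: [0.6, -0.9, -0.9]
gripper_width: 0.269
gripper_force: 30.0
```

Call:
servo_tool --pt "0 0 0" --pt "0 0 0" --pt "0 0 0" --pt "0 0 0" --pt "0 0 0" --spin '[0,0,0,0,0]' --grip '[1,1,1,1,1]'

```text
time_s: 43.88
tcp_pos: [0.4567, 0.3298, 0.0149]
ee_rot: [[-0.985, -0.174, 0.001], [-0.174, 0.985, 0.002], [-0.002, 0.001, -1.0]]
wrist_force: [-0.7, 0.9, -0.8]
gripper_width: 0.27
gripper_force: 30.0
```

Call:
servo_tool --pt "0 0 0.004" --pt "0 0 0.009" --pt "0 0 0.014" --pt "0 0 0.018" --pt "0 0 0.0195" --spin '[0,0,0,0,0]' --grip '[1,1,1,1,1]'

```text
time_s: 44.3
tcp_pos: [0.4557, 0.3288, -0.0063]
ee_rot: [[-0.985, -0.175, -0.001], [-0.175, 0.985, -0.002], [0.001, -0.001, -1.0]]
wrist_force: [-4.5, -1.2, 10.5]
gripper_width: 0.271
gripper_force: 30.0
```

Call:
servo_tool --pt "0 0 0" --pt "0 0 0" --pt "0 0 0" --pt "0 0 0" --pt "0 0 0" --spin '[0,0,0,0,0]' --grip '[1,1,1,1,1]'

```text
time_s: 44.72
tcp_pos: [0.4561, 0.3293, -0.0058]
ee_rot: [[-0.985, -0.174, -0.0], [-0.174, 0.985, -0.0], [0.0, -0.0, -1.0]]
wrist_force: [-0.7, -0.4, 0.3]
gripper_width: 0.268
gripper_force: 30.0
```

Call:
servo_tool --pt "0 0 0" --pt "0 0 0" --pt "0 0 0" --pt "0 0 0" --pt "0 0 0" --spin '[0,0,0,0,0]' --grip '[0.5,0.5,0.5,0.5,0.5]'

```text
time_s: 45.13
tcp_pos: [0.4561, 0.3293, -0.0057]
ee_rot: [[-0.985, -0.174, 0.0], [-0.174, 0.985, 0.0], [-0.0, 0.0, -1.0]]
wrist_force: [0.2, -0.2, 0.7]
gripper_width: 0.482
gripper_force: 0.0
```

Call:
servo_tool --pt "0 0 -0.005" --pt "0 0 -0.02" --pt "0 0 -0.05" --pt "0 0 -0.085" --pt "0 0 -0.11" --spin '[0,0,0,0,0]' --grip '[0.5,0.5,0.5,0.5,0.5]'

```text
time_s: 45.55
tcp_pos: [0.4568, 0.3298, 0.1072]
ee_rot: [[-0.985, -0.175, 0.002], [-0.175, 0.985, 0.002], [-0.002, 0.001, -1.0]]
wrist_force: [1.1, 0.9, -1.2]
gripper_width: 0.496
gripper_force: 0.0
```

Call:
servo_tool --pt "0 -0.02 -0.01" --pt "0 -0.05 -0.02" --pt "0 -0.08 -0.03" --pt "0 -0.11 -0.04" --pt "0 -0.14 -0.05" --spin '[0,0,0,0,0]' --grip '[0.5,0.5,0.5,0.5,0.5]'

```text
time_s: 45.97
tcp_pos: [0.4804, 0.1901, 0.1553]
ee_rot: [[-0.985, -0.175, 0.0], [-0.175, 0.985, 0.0], [-0.001, 0.0, -1.0]]
wrist_force: [0.4, 0.0, -0.3]
gripper_width: 0.499
gripper_force: 0.0
```

Call:
servo_tool --pt "0 -0.02 0" --pt "0 -0.05 0" --pt "0 -0.08 0" --pt "0 -0.1 0" --pt "0 -0.11 0" --spin '[0,0,0,0,0]' --grip '[0.5,0.5,0.5,0.5,0.5]'

```text
time_s: 46.38
tcp_pos: [0.4996, 0.081, 0.1547]
ee_rot: [[-0.985, -0.172, 0.0], [-0.172, 0.985, 0.0], [-0.0, -0.0, -1.0]]
wrist_force: [-0.2, 0.3, 0.4]
gripper_width: 0.499
gripper_force: 0.0
```

```bash
python3 - <<'E'
from h import *
np.set_printoptions(precision=4,suppress=True)
c=capture("top"); cv2.imwrite("pics/f_top.png",c["pixels"]); P=cloud(c)
for t in "bridge_a tuner_a spool_clamp finger_plane sanding_block".split():
    for r in tip_of(t,"top")[:3]: print(t,np.array(r["point"]),round(r["conf"],2))
b=capture("scene")["pixels"]; cv2.imwrite("pics/f_scene.png",cv2.resize(b[150:330,80:480],(800,360)))
E
```

```text
bridge_a [0.6452 0.0073 0.0001] 0.34
tuner_a [ 0.4593 -0.4003  0.0072] 0.66
tuner_a [ 0.4286 -0.3532  0.0054] 0.48
spool_clamp [0.6424 0.0061 0.0089] 0.75
finger_plane [ 0.4612 -0.1876  0.0028] 0.6
sanding_block [0.7687 0.1676 0.0032] 0.56
```

View pics/f_top.png

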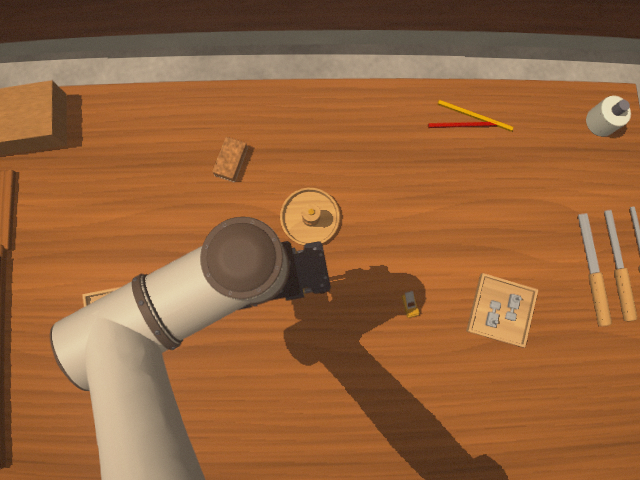

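View pics/f_scene.png

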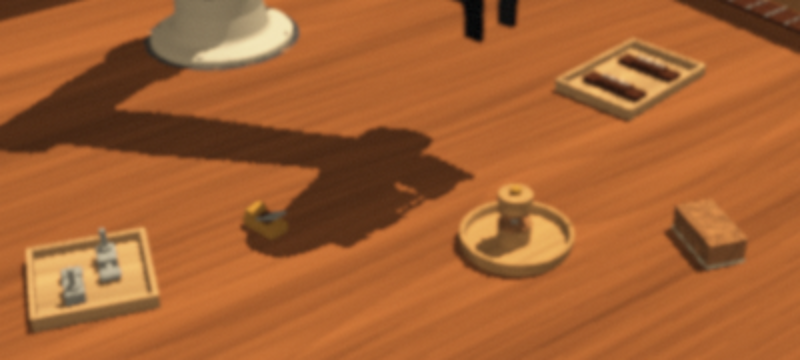

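Both bridges lie flat side by side at (615,85) and (650,67). Both tuners stand upright, the clamp stands in the dish at (515,210), and the plane and block have not moved. The arm is clear of everything.

```bash
python3 -c "
from station import finish_job
print(finish_job())"
```

```text
the job is handed in; nothing more can be done
None
```

I handed the job in with both bridges flat in the oblong tray, both tuners post up in the square tray, the clamp upright in the round dish, and the plane and block unmoved in the final pictures; no verdict came back.

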